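Load the demonstration palette under the document camera

ROBOT

A 6-joint arm with a two-finger parallel gripper is mounted at the origin on the work surface. World frame = base frame: x ahead of the robot, y to its left, z up, the work surface at z = 0. Lengths are in mm, angles in degrees, forces in N, time in s.
With the tool pointing down it reaches from about 300 to 850 mm from the base axis. Payload 4.2 kg.
Tool frame: the origin (TCP) lies at the very end of the fingers, on their centre line; the grasp point (between the pads) lies 19 mm behind it; z points along the fingers, y is the line along which they close (so a half turn about z gives the same grasp; the last joint's range is limited). The gripper opens to 91 mm and grips with 3 to 60 N. Pads are 32 mm wide; open, the fingers measure 118 mm over their backs; the gripper's body (76 mm by 178 mm) begins 60 mm behind the grasp point.
Start: joints at [-72.193, 18.312, 89.639, -0, 72.044, -1.146], TCP at [186.764, -543.843, 186.976] pointing down, gripper open.
Joint ranges: [-177.97, 177.97], [-48.28, 115.42], [12.27, 149.76], [-77.06, 257.06], [2.81, 150.46], [-146.56, 146.56]. Speed limits (degrees/s): [147.25, 147.25, 180, 180, 180, 180].

INTERFACE

Orientations are given as [roll, pitch, yaw] about the fixed x, y, z axes, in that order (R = Rz(yaw) Ry(pitch) Rx(roll)).
In Python, from workcell import env, grab_frame gives the robot as it stands. The module is installed in compiled form; this text tells all that it offers.
- The arm moves only by the tool move_arm, never from a script. Its argument "plan" is a list of rows, each an object of numbers: "tx", "ty", "tz": the shift along the tool's x, y, z in cm; "wx", "wy", "wz": the turn, a rotation vector about the tool's x, y, z in rad. In form: [{"tx": .., "ty": .., "tz": .., "wx": .., "wy": .., "wz": ..}, ...]. A call has 1 to 12 rows; each row shifts and turns the commanded pose from where the row before left it, along the tool's axes as they then stand; what a row does not reach is not made up. A row lasts 1/12 s, in which the tool goes at most 41.7 mm and 7.16 degrees, less where a joint would pass 70% of its speed; a pose out of reach is approached as far as the arm can. A call is refused whole if a number of a shift passes 4.17 or a number of a turn 0.125, either way. A call with a gripper value outside its range is refused whole. "gripper" is the finger opening in cm, from 0 to 9.12, set as the call begins (left out, the last holds). The fingers move at their own pace and stop on an object; "force" is the grip in N (left out, the last holds). Time passes only in rows, so rows that do not move let the fingers close. It gives the time, the measured TCP pose, the force, the opening and the grip force at its end, in the units of the state.
- env.state(): the state, without advancing time (a new reading comes with each control period).
- grab_frame(name): name is "side" or "top" or "wrist"; returns a dict with "color" (384x512x3 uint8, red, green, blue), "vfov" (degrees; the focal length in pixels is half the picture's height over the tangent of half this angle, whatever the lens; pixels are square), "cx", "cy" (the principal point, pixels), "view" (4x4, takes a point from world to camera coordinates). Camera axes: x right, y up, looking along -z (the intrinsics and any distortion apply to the point x, -y, -z); pixel columns grow to the right and rows downward; lengths in mm; the calibration is good to about 2 mm. A picture is of the moment at which its call begins. There is no depth.
- env.job_done(): hands the job in; it is judged then, once.
The state is a dict: "time_s": time; "qpos": joint angles; "qvel": joint speeds; "effort": joint torques, N m; "ee_pos": TCP position; "ee_rot": TCP orientation; "force": force on the tool from outside, world axes, zero at the start; "torque": the same for the moment, N m; "gripper_width": finger opening in mm; "gripper_force": force on a finger pad.
Only numpy, scipy, OpenCV 4.12 (cv2) and the standard library are available. Lean on these libraries where they do the work, as an engineer would, in place of code of your own. Each camera call takes 0.05 s, during which the arm holds its last target. There are 200 camera calls.

TASK

Swing the document camera well clear of the palette, then lay every paint cake on the table flat in a pocket of its own: warm colours (red, orange, yellow) in the row by the red stripe, cool colours (green, blue, violet) in the row by the blue stripe. When all the cakes are in, swing the camera back over the middle of the palette, as nearly centred as its arm allows, and let go; leave the ink bottles, the tub and the brush where they are.

Things in the scene. Friction and masses are not known exactly. Their poses are not given: they have to be found in the camera images.
- cake_red: red paint cake (warm colour): a rigid round disc 40 mm across and 8 mm thick, about 20 g, lying flat on the table; origin at the centre of the disc (4 mm above what it lies on), z along its axis, either face may be up. May be absent.
- cake_orange: orange paint cake (warm colour): a rigid round disc 40 mm across and 8 mm thick, about 20 g, lying flat on the table; origin at the centre of the disc (4 mm above what it lies on), z along its axis, either face may be up. May be absent.
- cake_yellow: yellow paint cake (warm colour): a rigid round disc 40 mm across and 8 mm thick, about 20 g, lying flat on the table; origin at the centre of the disc (4 mm above what it lies on), z along its axis, either face may be up. May be absent.
- cake_green: green paint cake (cool colour): a rigid round disc 40 mm across and 8 mm thick, about 20 g, lying flat on the table; origin at the centre of the disc (4 mm above what it lies on), z along its axis, either face may be up. May be absent.
- cake_blue: blue paint cake (cool colour): a rigid round disc 40 mm across and 8 mm thick, about 20 g, lying flat on the table; origin at the centre of the disc (4 mm above what it lies on), z along its axis, either face may be up. May be absent.
- cake_violet: violet paint cake (cool colour): a rigid round disc 40 mm across and 8 mm thick, about 20 g, lying flat on the table; origin at the centre of the disc (4 mm above what it lies on), z along its axis, either face may be up. May be absent.
- palette: white plastic palette, fixed to the table, at any yaw: slab 192 (x) by 132 (y) by 12 mm, origin at the centre of its underside; two rows of three round pockets 45 mm across and 5 mm deep, with grey floors, 60 mm apart both ways, so a seated cake stands 3 mm proud. A red stripe runs along the edge by the warm row (y +), a blue stripe along the edge by the cool row (y -).
- palette_mid (a point): centre of the palette's top face, 12 mm above the table
- warm0 (a point): centre of the mouth of pocket 0 of the palette's red-striped warm row, level with its top face (the pocket floor is 5 mm lower)
- warm1 (a point): centre of the mouth of pocket 1 of the palette's red-striped warm row, level with its top face (the pocket floor is 5 mm lower)
- warm2 (a point): centre of the mouth of pocket 2 of the palette's red-striped warm row, level with its top face (the pocket floor is 5 mm lower)
- cool0 (a point): centre of the mouth of pocket 0 of the palette's blue-striped cool row, level with its top face (the pocket floor is 5 mm lower)
- cool1 (a point): centre of the mouth of pocket 1 of the palette's blue-striped cool row, level with its top face (the pocket floor is 5 mm lower)
- cool2 (a point): centre of the mouth of pocket 2 of the palette's blue-striped cool row, level with its top face (the pocket floor is 5 mm lower)
- cam_arm (a joint): swing of the document camera's level arm about its upright post, rad; free to turn from -0.3 to 1.1 and stays where left (light friction, about 0.5 N at the handle); near 0 the camera is over the palette; it grows as the arm swings clockwise seen from above, towards the robot's left and clear of the work
- cam_hinge (a point): on the vertical hinge axis of the camera arm at the top of the aluminium post, 210 mm above the table; the arm is 340 mm long from here to the camera
- cam_handle (a point): middle of the grip part of the orange upright round handle on top of the camera head: 18 mm across, standing 50 mm above the head, its top 20 mm above this point; can be pinched from above
- cam_lens (a point): lens under the white camera head (78 by 58 by 42 mm) at the arm's end, straight below the handle; about 164 mm above the table
- stand: fixed stand of the document camera: grey foot 130 by 150 by 22 mm with a 26 mm aluminium post 188 mm tall; origin under the post; the arm's pivot sits on the post
- ink_amber: amber ink dropper bottle, 33 mm across, 85 mm tall, origin under its centre; a bystander
- ink_black: black ink dropper bottle, 33 mm across, 85 mm tall, origin under its centre; a bystander
- tub: white and blue plastic tub with brushes in it, 100 mm across, 110 mm tall (brushes to 180 mm), origin under its centre; a bystander
- brush: a wooden flat paintbrush, about 0.2 m long, lying on the table along its own x; a bystander

How it is judged:
By the outcome, as a careful person would: the job done as asked, in the order asked, and still so for the second after the job is handed in, with the robot touching nothing.
Of cake_red, cake_orange, cake_yellow, cake_green, cake_blue, cake_violet only 4 to 6 are there at a start; the rules pass over those that are not, and their reading is None.
At some moment in a run one of cake_red, cake_orange, cake_yellow, cake_green, cake_blue, cake_violet may be knocked a few centimetres aside while the robot is not near it.
Once in a run the grip may slacken for a moment while it holds something.
It also fails if it takes over 210 s, if anything falls off the work surface, if the arm or the gripper's body presses on something with over 40 N, if the wrist force passes 120 N, or if a joint passes its speed limit or range.

## Working session

There is one attempt and no reset: what is moved stays moved. The work goes in short steps, Python scripts to look and compute and a tool call to move; the robot and the scene stay as the last step left them, time stands still between calls to the robot, and variables do not carry over. Pictures are saved under pics/ and viewed, at most 14 in all, crops included, and the job is handed in when it is done.

Besides the shell and the picture viewer there is one more tool, called after "Emit:" as name([rows], argument=value, ...), one row to a line, values as JSON. move_arm: Moves the arm, as the interface text tells. Its arguments: {"type":"object","properties":{"plan":{"type":"array","items":{"type":"object","properties":{"tx":{"type":"number"},"ty":{"type":"number"},"tz":{"type":"number"},"wx":{"type":"number"},"wy":{"type":"number"},"wz":{"type":"number"}}}},"gripper":{"type":"number"},"force":{"type":"number"}},"required":["plan"]}

```bash
mkdir -p pics; cat > h.py <<'E'
import numpy as np, cv2
from workcell import env, grab_frame
def K(f):
    h=f["color"].shape[0]; F=h/2/np.tan(np.radians(f["vfov"])/2)
    return F
def ray(f,u,v):
    F=K(f); d=np.array([(u-f["cx"])/F,-(v-f["cy"])/F,-1.]); V=np.array(f["view"]); R=V[:3,:3]
    return -R.T@V[:3,3], R.T@d
def onz(f,u,v,z):
    c,d=ray(f,u,v); return c+d*(z-c[2])/d[2]
def proj(f,p):
    V=np.array(f["view"]); q=V[:3,:3]@np.array(p,float)+V[:3,3]; F=K(f)
    return f["cx"]+F*q[0]/-q[2], f["cy"]-F*q[1]/-q[2]
def save(f,n,s=1.5):
    cv2.imwrite("pics/"+n,cv2.resize(cv2.cvtColor(f["color"],cv2.COLOR_RGB2BGR),None,fx=s,fy=s))
E
python3 - <<'E'
from h import *
s=env.state(); print({k:np.round(v,3) for k,v in s.items()})
for n in("top","side"):
    f=grab_frame(n); print(n,[k for k in f],f["vfov"],f["cx"],f["cy"],np.round(f["view"],3).tolist()); save(f,n+"0.png")
E
```

```text
{'time_s': np.float64(0.0), 'qpos': array([-7.2194e+01,  1.8350e+01,  8.9707e+01,  1.0000e-03,  7.2041e+01,
       -1.1440e+00]), 'qvel': array([-0.005,  0.07 , -0.009, -0.033, -0.092,  0.026]), 'effort': array([ 3.0000e-03, -4.1246e+01, -2.3197e+01,  7.3000e-02,  4.6000e-02,
       -0.0000e+00]), 'ee_pos': array([ 186.587, -543.308,  186.128]), 'ee_rot': array([-1.79901e+02, -3.00000e-03,  1.89510e+01]), 'force': array([-0.342,  0.231, -0.491]), 'torque': array([-0.002,  0.054, -0.   ]), 'gripper_force': np.float64(0.0), 'gripper_width': np.float64(90.993)}
top ['color', 'vfov', 'cx', 'cy', 'view'] 50.1583699329273 255.10235665560205 196.71965005691672 [[-0.001, -1.0, -0.002, -34.273], [0.998, -0.001, 0.069, -604.442], [-0.069, -0.002, 0.998, -1176.527], [0.0, 0.0, 0.0, 1.0]]
side ['color', 'vfov', 'cx', 'cy', 'view'] 44.95641145242132 260.2142535569339 186.47024509148613 [[0.93, -0.367, 0.007, -583.668], [0.247, 0.641, 0.727, -243.57], [-0.271, -0.674, 0.687, -1159.548], [0.0, 0.0, 0.0, 1.0]]
```

View pics/top0.png

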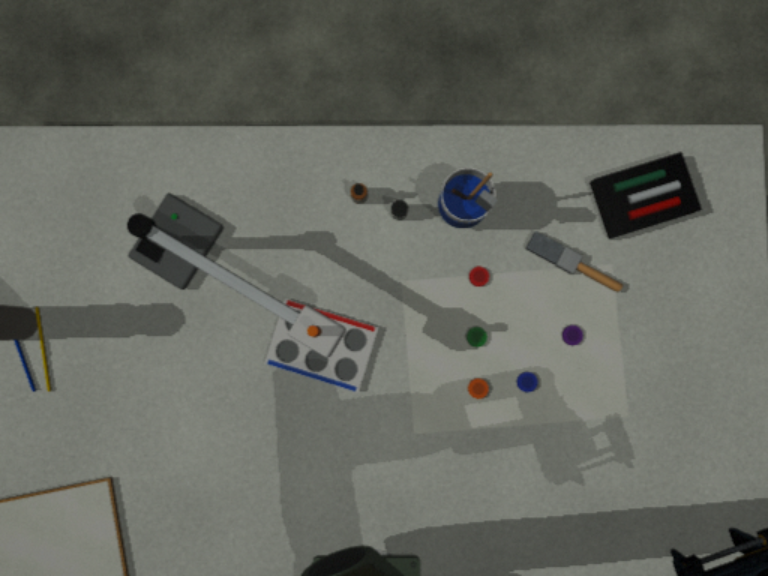

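View pics/side0.png

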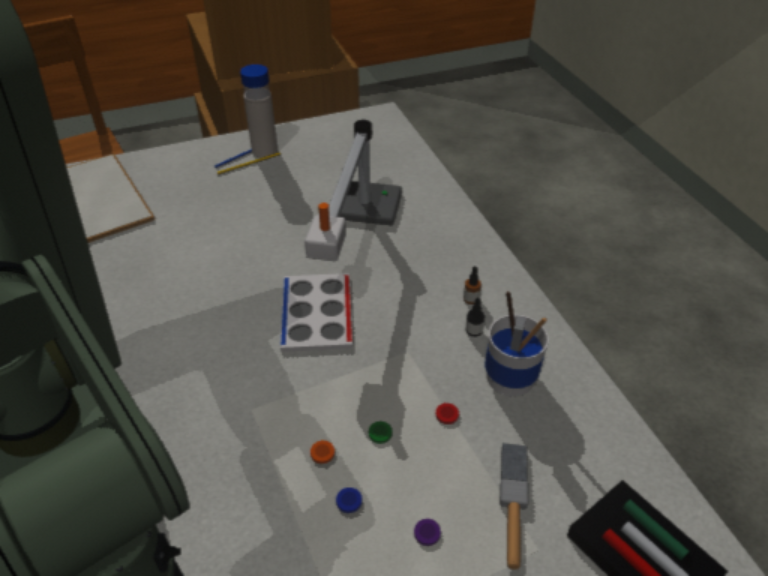

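The top view shows five cakes (scaled pixels): red 479,276, green 476,337, orange 479,388, blue 527,381 and violet 572,335, with no yellow. The palette is near 322,345, with the camera handle over it at 314,331 and the hinge at 141,225. The side view agrees.

```bash
cat >> h.py <<'E'
HUE={"red":[(0,5),(174,180)],"orange":[(6,16)],"green":[(45,80)],"blue":[(108,123)],"violet":[(126,155)]}
def blobs(f,name,amin=30,amax=900,smin=110,vmin=50):
    H=cv2.cvtColor(f["color"],cv2.COLOR_RGB2HSV); m=0
    for a,b in HUE[name]: m=m|cv2.inRange(H,(a,smin,vmin),(b,255,255))
    m=cv2.morphologyEx(m,cv2.MORPH_CLOSE,np.ones((3,3),np.uint8))
    n,_,st,c=cv2.connectedComponentsWithStats(m)
    return [(round(c[i][0],1),round(c[i][1],1),int(st[i][4]),int(st[i][2]),int(st[i][3])) for i in range(1,n) if amin<st[i][4]<amax]
def tri(o):
    A=0;b=0
    for f,u,v in o:
        c,d=ray(f,u,v); d=d/np.linalg.norm(d); P=np.eye(3)-np.outer(d,d); A=A+P;b=b+P@c
    p=np.linalg.solve(A,b); return p
E
python3 - <<'E'
from h import *
F={n:grab_frame(n) for n in("top","side")}
for n,f in F.items():
    for k in HUE:
        for b in blobs(f,k,vmin=35): print(n,k,b,np.round(onz(f,b[0],b[1],7)[:2],1))
# handle / hinge hand-picked (scaled px /1.5)
t,s=F["top"],F["side"]
print("handle mid",tri([(t,314/1.5,330.5/1.5),(s,324/1.5,205/1.5)]))
print("hinge",tri([(t,141/1.5,224/1.5),(s,363/1.5,127/1.5)]))
E
```

```text
top red (np.float64(435.6), np.float64(138.2), 224, 36, 16) [ 779.4 -573.1]
top red (np.float64(319.0), np.float64(183.9), 141, 13, 13) [ 643.1 -224.1]
top red (np.float64(196.5), np.float64(202.8), 34, 12, 6) [587.6 137.9]
top red (np.float64(230.9), np.float64(213.3), 129, 40, 15) [556.5  36.3]
top orange (np.float64(238.7), np.float64(128.5), 55, 11, 10) [809.7  13.7]
top orange (np.float64(399.1), np.float64(184.3), 167, 29, 19) [ 641.6 -460.9]
top orange (np.float64(208.7), np.float64(220.3), 53, 9, 8) [536.  101.5]
top orange (np.float64(318.6), np.float64(258.6), 153, 14, 14) [ 423.9 -220.3]
top orange (np.float64(77.6), np.float64(347.6), 36, 5, 21) [170.3 476.9]
top green (np.float64(426.2), np.float64(119.6), 189, 35, 15) [ 835.7 -546.8]
top green (np.float64(317.4), np.float64(224.4), 122, 12, 12) [ 523.6 -218. ]
top blue (np.float64(307.9), np.float64(133.0), 703, 34, 36) [ 795.7 -192.8]
top blue (np.float64(16.3), np.float64(243.2), 84, 14, 35) [469.7 665.4]
top blue (np.float64(207.5), np.float64(249.8), 154, 58, 21) [449.8 104.5]
top blue (np.float64(351.0), np.float64
[... 835 characters left out ...]
(252.9), np.float64(287.7), 156, 15, 14) [ 521.2 -219.8]
side green (np.float64(437.2), np.float64(352.2), 362, 43, 39) [ 841.6 -525.8]
side blue (np.float64(169.2), np.float64(50.1), 242, 19, 16) [ 618.7 1071.2]
side blue (np.float64(189.4), np.float64(208.2), 101, 4, 45) [446.9 101.4]
side blue (np.float64(343.5), np.float64(229.5), 311, 33, 19) [ 823.8 -132.4]
side blue (np.float64(340.6), np.float64(249.1), 435, 37, 24) [ 782.7 -190.8]
side blue (np.float64(232.2), np.float64(332.8), 219, 17, 17) [ 433.9 -316.5]
side violet (np.float64(284.5), np.float64(354.2), 220, 16, 17) [ 524.4 -407. ]
handle mid [533.17028159  70.51561934 264.25109696]
hinge [708.57333402 363.11713535 211.86678638]
```

Emit:
move_arm([
  {"tz": -1.6,"wz": -0.124},
  {"tz": -1.6,"wz": -0.124},
  {"tz": -1.6,"wz": -0.124},
  {"tz": -1.6,"wz": -0.124},
  {"tz": -1.6,"wz": -0.124},
  {"tz": -1.6,"wz": -0.124},
  {"tz": -1.6,"wz": -0.124},
  {"tz": -1.6,"wz": -0.124},
  {"tz": -1.6,"wz": -0.124},
  {"tz": -1.6,"wz": -0.124},
], gripper=9)

```text
schema error: expected keys tx, ty, tz, wx, wy, wz
```

```bash
cat >> h.py <<'E'
def go(p):
    s=env.state(); R=cv2.Rodrigues(np.zeros(3))[0]
    from scipy.spatial.transform import Rotation as Ro
    R=Ro.from_euler('xyz',s["ee_rot"],degrees=True).as_matrix()
    print("t",round(s["time_s"],2),"pos",np.round(s["ee_pos"],1),"rot",np.round(s["ee_rot"],2),"w",round(s["gripper_width"],1),"-> t cm",np.round(R.T@(np.array(p)-s["ee_pos"])/10,2))
E
python3 - <<'E'
from h import *
s=grab_frame("side"); t=grab_frame("top")
for k in blobs(t,"orange"): print(k,onz(t,k[0],k[1],262)) if abs(k[1]-220)<8 else 0
for z in (212,242,262,270,280): print(z,proj(s,(533,70.5,z)),proj(t,(533,70.5,z)))
go((533,70.5,346))
E
```

```text
(np.float64(208.8), np.float64(220.3), 52, 9, 8) [533.01275136  72.08381928 262.        ]
212 (np.float64(217.01263999416776), np.float64(152.78305599408006)) (np.float64(211.7875252890769), np.float64(220.5430757319083))
242 (np.float64(216.34159122203448), np.float64(143.66184872397142)) (np.float64(210.43281743971949), np.float64(220.40295661895087))
262 (np.float64(215.88111242920593), np.float64(137.40280662852678)) (np.float64(209.48236015060198), np.float64(220.30464964278752))
270 (np.float64(215.69388326988692), np.float64(134.85790074377599)) (np.float64(209.0909281996536), np.float64(220.26416335065002))
280 (np.float64(215.4573509017518), np.float64(131.64284269517617)) (np.float64(208.5922319964185), np.float64(220.2125825838702))
t 0.3 pos [ 186.7 -543.7  186.7] rot [-179.97    0.     18.95] w 91.3 -> t cm [ 52.7  -46.85 -15.91]
```

Emit:
move_arm([
  {"tx": 0,"ty": 0,"tz": -1.6,"wx": 0,"wy": 0,"wz": -0.124},
  {"tx": 0,"ty": 0,"tz": -1.6,"wx": 0,"wy": 0,"wz": -0.124},
  {"tx": 0,"ty": 0,"tz": -1.6,"wx": 0,"wy": 0,"wz": -0.124},
  {"tx": 0,"ty": 0,"tz": -1.6,"wx": 0,"wy": 0,"wz": -0.124},
  {"tx": 0,"ty": 0,"tz": -1.6,"wx": 0,"wy": 0,"wz": -0.124},
  {"tx": 0,"ty": 0,"tz": -1.6,"wx": 0,"wy": 0,"wz": -0.124},
  {"tx": 0,"ty": 0,"tz": -1.6,"wx": 0,"wy": 0,"wz": -0.124},
  {"tx": 0,"ty": 0,"tz": -1.6,"wx": 0,"wy": 0,"wz": -0.124},
  {"tx": 0,"ty": 0,"tz": -1.6,"wx": 0,"wy": 0,"wz": -0.124},
  {"tx": 0,"ty": 0,"tz": -1.6,"wx": 0,"wy": 0,"wz": -0.124},
  {"tx": 0,"ty": 0,"tz": 0,"wx": 0,"wy": 0,"wz": 0},
], gripper=9)

```text
time_s: 1.22
ee_pos: [187.1, -545.0, 350.3]
ee_rot: [179.9, 0.3, 90.1]
force: [0.7, -0.1, -0.6]
gripper_width: 89.9
gripper_force: 0.0
```

```bash
python3 -c "
from h import *
go((533,72,346))"
```

```text
t 1.22 pos [ 187.1 -545.   350.3] rot [179.89   0.35  90.11] w 89.9 -> t cm [61.63 34.71  0.12]
```

Emit:
move_arm([
  {"tx": 3.08,"ty": 1.735,"tz": 0,"wx": 0,"wy": 0,"wz": 0},
  {"tx": 3.08,"ty": 1.735,"tz": 0,"wx": 0,"wy": 0,"wz": 0},
  {"tx": 3.08,"ty": 1.735,"tz": 0,"wx": 0,"wy": 0,"wz": 0},
  {"tx": 3.08,"ty": 1.735,"tz": 0,"wx": 0,"wy": 0,"wz": 0},
  {"tx": 3.08,"ty": 1.735,"tz": 0,"wx": 0,"wy": 0,"wz": 0},
  {"tx": 3.08,"ty": 1.735,"tz": 0,"wx": 0,"wy": 0,"wz": 0},
  {"tx": 3.08,"ty": 1.735,"tz": 0,"wx": 0,"wy": 0,"wz": 0},
  {"tx": 3.08,"ty": 1.735,"tz": 0,"wx": 0,"wy": 0,"wz": 0},
  {"tx": 3.08,"ty": 1.735,"tz": 0,"wx": 0,"wy": 0,"wz": 0},
  {"tx": 3.08,"ty": 1.735,"tz": 0,"wx": 0,"wy": 0,"wz": 0},
  {"tx": 3.08,"ty": 1.735,"tz": 0,"wx": 0,"wy": 0,"wz": 0},
  {"tx": 3.08,"ty": 1.735,"tz": 0,"wx": 0,"wy": 0,"wz": 0},
])

```text
time_s: 2.22
ee_pos: [395.1, -172.4, 346.1]
ee_rot: [-180.0, -0.0, 89.8]
force: [0.3, -0.2, -0.5]
gripper_width: 90.2
gripper_force: 0.0
```

Emit:
move_arm([
  {"tx": 3.08,"ty": 1.735,"tz": 0,"wx": 0,"wy": 0,"wz": 0},
  {"tx": 3.08,"ty": 1.735,"tz": 0,"wx": 0,"wy": 0,"wz": 0},
  {"tx": 3.08,"ty": 1.735,"tz": 0,"wx": 0,"wy": 0,"wz": 0},
  {"tx": 3.08,"ty": 1.735,"tz": 0,"wx": 0,"wy": 0,"wz": 0},
  {"tx": 3.08,"ty": 1.735,"tz": 0,"wx": 0,"wy": 0,"wz": 0},
  {"tx": 3.08,"ty": 1.735,"tz": 0,"wx": 0,"wy": 0,"wz": 0},
  {"tx": 3.08,"ty": 1.735,"tz": 0,"wx": 0,"wy": 0,"wz": 0},
  {"tx": 3.08,"ty": 1.735,"tz": 0,"wx": 0,"wy": 0,"wz": 0},
  {"tx": 0,"ty": 0,"tz": 0,"wx": 0,"wy": 0,"wz": 0},
  {"tx": 0,"ty": 0,"tz": 0,"wx": 0,"wy": 0,"wz": 0},
], gripper=6)

```text
time_s: 3.05
ee_pos: [533.8, 73.4, 345.1]
ee_rot: [-179.8, 0.0, 90.0]
force: [-0.1, 0.7, 0.3]
gripper_width: 60.0
gripper_force: 0.0
```

```bash
python3 -c "
from h import *
go((533,72,224))"
```

```text
t 3.05 pos [533.8  73.4 345.1] rot [-1.7983e+02  4.0000e-02  9.0020e+01] w 60.0 -> t cm [-0.13 -0.04 12.11]
```

Emit:
move_arm([
  {"tx": 0,"ty": 0,"tz": 3,"wx": 0,"wy": 0,"wz": 0},
  {"tx": 0,"ty": 0,"tz": 3,"wx": 0,"wy": 0,"wz": 0},
  {"tx": 0,"ty": 0,"tz": 3,"wx": 0,"wy": 0,"wz": 0},
  {"tx": 0,"ty": 0,"tz": 2,"wx": 0,"wy": 0,"wz": 0},
  {"tx": 0,"ty": 0,"tz": 1,"wx": 0,"wy": 0,"wz": 0},
  {"tx": 0,"ty": 0,"tz": 0,"wx": 0,"wy": 0,"wz": 0},
])

```text
time_s: 3.55
ee_pos: [531.7, 70.8, 224.7]
ee_rot: [-179.7, 0.1, 89.9]
force: [-0.4, -0.3, -0.5]
gripper_width: 60.3
gripper_force: 0.0
```

Emit:
move_arm([
  {"tx": 0,"ty": 0,"tz": 0,"wx": 0,"wy": 0,"wz": 0},
  {"tx": 0,"ty": 0,"tz": 0,"wx": 0,"wy": 0,"wz": 0},
  {"tx": 0,"ty": 0,"tz": 0,"wx": 0,"wy": 0,"wz": 0},
  {"tx": 0,"ty": 0,"tz": 0,"wx": 0,"wy": 0,"wz": 0},
  {"tx": 0,"ty": 0,"tz": 0,"wx": 0,"wy": 0,"wz": 0},
  {"tx": 0,"ty": 0,"tz": 0,"wx": 0,"wy": 0,"wz": 0},
], gripper=0.5, force=10)

```text
time_s: 4.05
ee_pos: [534.0, 72.2, 227.4]
ee_rot: [179.9, -0.0, 90.0]
force: [-0.1, -0.8, 0.8]
gripper_width: 22.7
gripper_force: 0.0
```

```bash
python3 -c "
from h import *
go((533,72,224))
h=np.array([708.6,363.1]);p=np.array([533.5,71.5]);d=p-h;print(np.hypot(*d))
for a in np.arange(0.1,1.01,.1):
    c,s=np.cos(a),np.sin(a);q=h+[c*d[0]+s*d[1],-s*d[0]+c*d[1]];print(round(a,1),np.round(q,1),np.round((q-p)/10,2))
"
```

```text
t 4.05 pos [534.   72.2 227.4] rot [179.94  -0.    90.  ] w 22.7 -> t cm [-0.02 -0.1   0.34]
340.13316509861255
0.1 [505.3  90.4] [-2.82  1.89]
0.2 [479.1 112.1] [-5.44  4.06]
0.3 [455.1 136.3] [-7.84  6.48]
0.4 [433.8 162.7] [-9.97  9.12]
0.5 [415.1 191.1] [-11.84  11.96]
0.6 [399.4 221.3] [-13.41  14.98]
0.7 [386.8 252.9] [-14.67  18.14]
0.8 [377.4 285.5] [-15.61  21.4 ]
0.9 [371.3 319. ] [-16.22  24.75]
1.0 [368.6 352.9] [-16.49  28.14]
```

Emit:
move_arm([
  {"tx": 0,"ty": 0,"tz": 0,"wx": 0,"wy": 0,"wz": 0},
  {"tx": 0,"ty": 0,"tz": 0,"wx": 0,"wy": 0,"wz": 0},
  {"tx": 0,"ty": 0,"tz": 0,"wx": 0,"wy": 0,"wz": 0},
  {"tx": 0,"ty": 0,"tz": 0,"wx": 0,"wy": 0,"wz": 0},
  {"tx": 0.92,"ty": -1.43,"tz": 0,"wx": 0,"wy": 0,"wz": 0},
  {"tx": 0.97,"ty": -1.39,"tz": 0,"wx": 0,"wy": 0,"wz": 0},
  {"tx": 1.06,"ty": -1.33,"tz": 0,"wx": 0,"wy": 0,"wz": 0},
  {"tx": 1.11,"ty": -1.29,"tz": 0,"wx": 0,"wy": 0,"wz": 0},
  {"tx": 1.18,"ty": -1.23,"tz": 0,"wx": 0,"wy": 0,"wz": 0},
  {"tx": 1.24,"ty": -1.17,"tz": 0,"wx": 0,"wy": 0,"wz": 0},
  {"tx": 1.3,"ty": -1.1,"tz": 0,"wx": 0,"wy": 0,"wz": 0},
  {"tx": 1.34,"ty": -1.03,"tz": 0,"wx": 0,"wy": 0,"wz": 0},
])

```text
time_s: 5.05
ee_pos: [433.3, 164.2, 227.1]
ee_rot: [179.9, -0.0, 90.0]
force: [0.0, -1.6, 1.5]
gripper_width: 17.2
gripper_force: 10.0
```

Emit:
move_arm([
  {"tx": 1.4,"ty": -0.97,"tz": 0,"wx": 0,"wy": 0,"wz": 0},
  {"tx": 1.44,"ty": -0.9,"tz": 0,"wx": 0,"wy": 0,"wz": 0},
  {"tx": 1.49,"ty": -0.82,"tz": 0,"wx": 0,"wy": 0,"wz": 0},
  {"tx": 1.53,"ty": -0.75,"tz": 0,"wx": 0,"wy": 0,"wz": 0},
  {"tx": 1.57,"ty": -0.67,"tz": 0,"wx": 0,"wy": 0,"wz": 0},
  {"tx": 1.59,"ty": -0.59,"tz": 0,"wx": 0,"wy": 0,"wz": 0},
  {"tx": 1.62,"ty": -0.51,"tz": 0,"wx": 0,"wy": 0,"wz": 0},
  {"tx": 1.64,"ty": -0.43,"tz": 0,"wx": 0,"wy": 0,"wz": 0},
  {"tx": 0,"ty": 0,"tz": 0,"wx": 0,"wy": 0,"wz": 0},
  {"tx": 0,"ty": 0,"tz": 0,"wx": 0,"wy": 0,"wz": 0},
])

```text
time_s: 5.88
ee_pos: [376.4, 286.7, 226.9]
ee_rot: [-179.9, 0.0, 90.1]
force: [-2.7, -0.6, 3.1]
gripper_width: 17.3
gripper_force: 10.0
```

Emit:
move_arm([
  {"tx": 0,"ty": 0,"tz": 0,"wx": 0,"wy": 0,"wz": 0},
  {"tx": 0,"ty": 0,"tz": 0,"wx": 0,"wy": 0,"wz": 0},
  {"tx": 0,"ty": 0,"tz": 0,"wx": 0,"wy": 0,"wz": 0},
  {"tx": 0,"ty": 0,"tz": 0,"wx": 0,"wy": 0,"wz": 0},
  {"tx": 0,"ty": 0,"tz": -2,"wx": 0,"wy": 0,"wz": 0},
  {"tx": 0,"ty": 0,"tz": -3,"wx": 0,"wy": 0,"wz": 0},
  {"tx": 0,"ty": 0,"tz": -3,"wx": 0,"wy": 0,"wz": 0},
  {"tx": -4,"ty": 0,"tz": 0,"wx": 0,"wy": 0,"wz": 0},
  {"tx": -4,"ty": 0,"tz": 0,"wx": 0,"wy": 0,"wz": 0},
  {"tx": -4,"ty": 0,"tz": 0,"wx": 0,"wy": 0,"wz": 0},
  {"tx": -4,"ty": 0,"tz": 0,"wx": 0,"wy": 0,"wz": 0},
  {"tx": -4,"ty": 0,"tz": 0,"wx": 0,"wy": 0,"wz": 0},
], gripper=5)

```text
time_s: 6.88
ee_pos: [377.3, 84.2, 307.0]
ee_rot: [179.9, 0.0, 90.0]
force: [0.8, 0.0, -0.1]
gripper_width: 49.8
gripper_force: 0.0
```

```bash
python3 - <<'E'
from h import *
go((376,286,310))
t=grab_frame("top");s=grab_frame("side")
a=t["color"][180:300,150:290];b=s["color"][150:270,160:300]
o=np.hstack([cv2.resize(x,None,fx=2.8,fy=2.8,interpolation=cv2.INTER_CUBIC) for x in(a,b)])
cv2.imwrite("pics/pal.png",cv2.cvtColor(o,cv2.COLOR_RGB2BGR))
for n,f in(("t",t),("s",s)):
    for k in("red","blue"):
        for x in blobs(f,k): print(n,k,x,np.round(onz(f,x[0],x[1],12),1))
E
```

```text
t 6.88 pos [377.3  84.2 307. ] rot [1.7994e+02 1.0000e-02 9.0020e+01] w 49.8 -> t cm [20.18 -0.13 -0.3 ]
t red (np.float64(436.1), np.float64(138.0), 205, 35, 15) [ 778.9 -572.3   12. ]
t red (np.float64(319.0), np.float64(183.9), 141, 13, 13) [ 642.6 -223.3   12. ]
t red (np.float64(220.5), np.float64(210.2), 195, 59, 21) [565.5  66.5  12. ]
t blue (np.float64(307.7), np.float64(132.5), 661, 34, 36) [ 796.1 -191.6   12. ]
t blue (np.float64(16.2), np.float64(243.0), 83, 13, 35) [470.5 662.8  12. ]
t blue (np.float64(207.1), np.float64(249.7), 154, 58, 20) [450.4 105.1  12. ]
t blue (np.float64(351.0), np.float64(254.1), 140, 13, 13) [ 437.2 -314.    12. ]
s red (np.float64(231.7), np.float64(206.4), 140, 5, 44) [562.   59.4  12. ]
s red (np.float64(297.8), np.float64(275.3), 172, 15, 14) [ 638.7 -229.5   12. ]
s red (np.float64(419.3), np.float64(368.9), 348, 39, 32) [ 779.2 -544.8   12. ]
s blue (np.float64(168.7), np.float64(49.6), 204, 18, 16) [ 616.1 1066.6   12. ]
s blue (np.float64(189.4), np.float64(206.5), 104, 4, 45) [447.8 103.2  12. ]
s blue (np.float64(343.4), np.float64(229.5), 311, 33, 19) [ 820.8 -135.9   12. ]
s blue (np.float64(342.3), np.float64(249.7), 384, 37, 24) [ 783.4 -197.6   12. ]
s blue (np.float64(232.2), np.float64(332.8), 219, 17, 17) [ 433.1 -319.2   12. ]
```

View pics/pal.png

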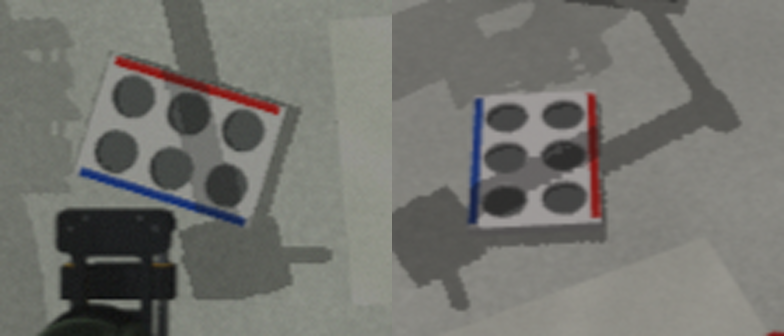

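The crop shows the clear palette, with all six pockets visible in both views: top x 115–245, y 95–185; side x 500–570, y 115–200. I'll fit the pocket centres next.

```bash
python3 - <<'E'
from h import *
allp=[]
for n in("top","side"):
    f=grab_frame(n); g=cv2.cvtColor(f["color"],cv2.COLOR_RGB2GRAY)
    up=cv2.resize(g,None,fx=4,fy=4,interpolation=cv2.INTER_CUBIC)
    th=cv2.adaptiveThreshold(up,255,cv2.ADAPTIVE_THRESH_MEAN_C,cv2.THRESH_BINARY_INV,121,8)
    cs,_=cv2.findContours(th,cv2.RETR_LIST,cv2.CHAIN_APPROX_NONE)
    P=[]
    for c in cs:
        a=cv2.contourArea(c)
        if not 900<a<6000: continue
        (x,y),(w,h),_=cv2.fitEllipse(c); x=(x+.5)/4-.5;y=(y+.5)/4-.5
        p=onz(f,x,y,12)
        if a<0.8*np.pi*w*h/4*0.9 or np.hypot(p[0]-506,p[1]-84)>90: continue
        P.append(p[:2]); print(n,round(x,1),round(y,1),a,round(w/4,1),round(h/4,1),np.round(p[:2],1))
    P=np.array(P); grid=np.array([[i,j] for j in(30,-30) for i in(-60,0,60)],float)
    th0=np.radians(-70)  # palette x axis guess: along stripe
    from scipy.optimize import least_squares
    def tr(v): c,s=np.cos(v[2]),np.sin(v[2]); return grid@np.array([[c,s],[-s,c]])+v[:2]
    def res(v): return [np.min(np.hypot(*(tr(v)-p).T)) for p in P]
    r=min((least_squares(res,[506,84,np.radians(t)],loss="soft_l1") for t in(-95,-105,-115)),key=lambda r:r.cost)
    print(n,r.x[:2],np.degrees(r.x[2]),np.round(res(r.x),1)); print(np.round(tr(r.x),1).tolist())
E
```

```text
top 230.2 245.8 2756.5 14.4 15.3 [461.6  37.9]
top 210.6 239.6 2697.0 14.2 15.1 [479.6  95. ]
top 190.9 233.7 2830.5 14.9 15.2 [497.  152.7]
top 236.3 226.2 2665.5 14.5 14.7 [518.7  20.1]
top 196.9 214.1 2769.0 14.8 14.9 [554.2 135.5]
top [506.42989882  84.52777113] -107.22054272813722 [2.4 2.4 2.4 2.2 2.9]
[[552.8, 133.0], [535.1, 75.6], [517.3, 18.3], [495.5, 150.7], [477.8, 93.4], [460.0, 36.1]]
side 221.1 220.2 2064.0 10.9 15.1 [516.6  18.9]
side 200.2 206.1 1966.0 10.8 14.6 [477.5  93.5]
side 200.5 191.5 1788.0 9.8 14.6 [495.3 152. ]
side 220.6 190.4 1760.0 9.7 14.5 [552.6 134.5]
side [506.00890558  84.33290947] -107.25557890373858 [0.9 0.3 1.4 1.8]
[[552.5, 132.7], [534.7, 75.4], [516.9, 18.1], [495.2, 150.5], [477.4, 93.2], [459.6, 35.9]]
```

Emit:
move_arm([
  {"tx": -3.03,"ty": 1.45,"tz": 1.8,"wx": 0,"wy": 0,"wz": 0},
  {"tx": -3.03,"ty": 1.45,"tz": 1.8,"wx": 0,"wy": 0,"wz": 0},
  {"tx": -3.03,"ty": 1.45,"tz": 1.8,"wx": 0,"wy": 0,"wz": 0},
  {"tx": -3.03,"ty": 1.45,"tz": 1.8,"wx": 0,"wy": 0,"wz": 0},
  {"tx": -3.03,"ty": 1.45,"tz": 1.8,"wx": 0,"wy": 0,"wz": 0},
  {"tx": -3.03,"ty": 1.45,"tz": 1.8,"wx": 0,"wy": 0,"wz": 0},
  {"tx": -3.03,"ty": 1.45,"tz": 1.8,"wx": 0,"wy": 0,"wz": 0},
  {"tx": -3.03,"ty": 1.45,"tz": 1.8,"wx": 0,"wy": 0,"wz": 0},
  {"tx": -3.03,"ty": 1.45,"tz": 1.8,"wx": 0,"wy": 0,"wz": 0},
  {"tx": -3.03,"ty": 1.45,"tz": 1.8,"wx": 0,"wy": 0,"wz": 0},
  {"tx": 0,"ty": 0,"tz": 3,"wx": 0,"wy": 0,"wz": 0},
  {"tx": 0,"ty": 0,"tz": 3,"wx": 0,"wy": 0,"wz": 0},
], gripper=6)

```text
time_s: 8.08
ee_pos: [525.2, -217.2, 65.6]
ee_rot: [179.9, 0.0, 90.0]
force: [-1.0, 0.4, -0.2]
gripper_width: 59.9
gripper_force: 0.0
```

```bash
cat >> h.py <<'E'
def cakes(z=7):
    fs=[grab_frame(n) for n in("top","side")]
    out={}
    for k in HUE:
        c=[[onz(f,b[0],b[1],z)[:2] for b in blobs(f,k,80,320,vmin=35) if b[3]<19 and b[4]<19] for f in fs]
        best=[(np.hypot(*(p-q-[2.5,1.5])),(p+q)/2) for p in c[0] for q in c[1]]
        best=[np.round(m,1).tolist() for d,m in best if d<6 and m[0]<720 and m[1]<250]
        out[k]=best
    print(out)
E
python3 -c "
from h import *
cakes();go((522.4,-218.9,3))"
```

```text
{'red': [[643.3, -225.1]], 'orange': [], 'green': [], 'blue': [[435.4, -316.5]], 'violet': []}
t 8.18 pos [ 519.9 -214.1   61.8] rot [-179.41   -0.28   90.09] w 60.0 -> t cm [-0.51  0.31  5.88]
```

Emit:
move_arm([
  {"tx": 0,"ty": 0,"tz": 3,"wx": 0,"wy": 0,"wz": 0},
  {"tx": 0,"ty": 0,"tz": 0,"wx": 0,"wy": 0,"wz": 0},
  {"tx": 0,"ty": 0,"tz": 0,"wx": 0,"wy": 0,"wz": 0},
  {"tx": 0,"ty": 0,"tz": 0,"wx": 0,"wy": 0,"wz": 0},
  {"tx": 0,"ty": 0,"tz": 0,"wx": 0,"wy": 0,"wz": 0},
])

```text
time_s: 8.6
ee_pos: [524.2, -216.9, 39.1]
ee_rot: [179.8, 0.1, 90.0]
force: [0.6, 0.0, -0.5]
gripper_width: 60.2
gripper_force: 0.0
```

```bash
python3 -c "
from h import *
for i in range(4): go((522.4,-218.9,3)); f=grab_frame('wrist')
save(f,'w1.png'); print(np.round(f['view'],3).tolist())"
```

```text
t 8.6 pos [ 524.2 -216.9   39.1] rot [1.798e+02 9.000e-02 9.004e+01] w 60.2 -> t cm [-0.19 -0.2   3.61]
t 8.65 pos [ 524. -217.   39.] rot [1.7981e+02 8.0000e-02 9.0030e+01] w 59.9 -> t cm [-0.18 -0.17  3.6 ]
t 8.7 pos [ 523.7 -217.    38.7] rot [1.7984e+02 7.0000e-02 9.0020e+01] w 59.9 -> t cm [-0.18 -0.14  3.57]
t 8.75 pos [ 523.5 -217.    38.4] rot [1.7987e+02 6.0000e-02 9.0010e+01] w 60.0 -> t cm [-0.18 -0.11  3.54]
[[1.0, 0.0, 0.003, -523.779], [0.001, 0.969, -0.249, 201.741], [-0.003, 0.249, 0.969, -189.62], [0.0, 0.0, 0.0, 1.0]]
```

View pics/w1.png

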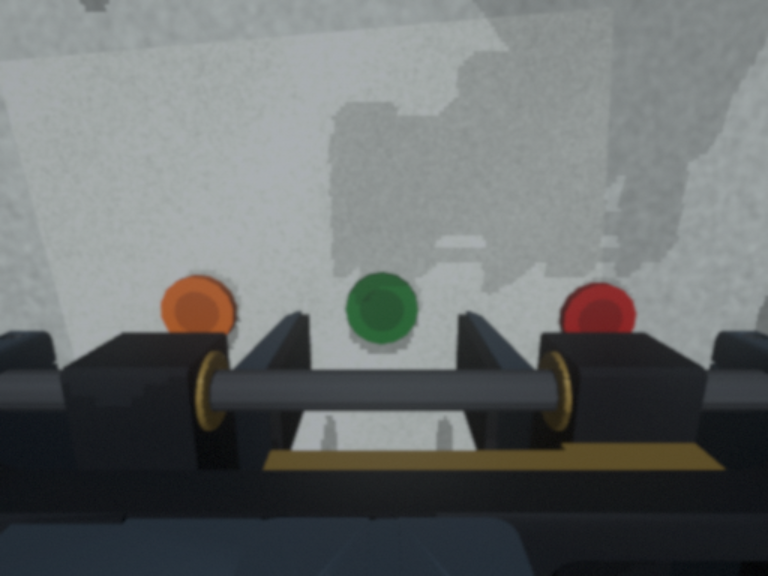

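The wrist view shows the green cake between the open fingers at (381,307), with orange at (198,307) and red at (598,317). I'll use this view to measure offsets from the tool.

```bash
cat >> h.py <<'E'
def wr(name,z=8):
    f=grab_frame("wrist"); s=env.state(); print("tcp",np.round(s["ee_pos"],1))
    for b in blobs(f,name,600,6000,vmin=35): p=onz(f,b[0],b[1],z); print(name,b,"pos",np.round(p[:2],1),"off",np.round(p[:2]-s["ee_pos"][:2],1))
E
python3 -c "
from h import *
for k in ('green','orange','red'): wr(k)"
```

```text
tcp [ 523.  -217.    37.8]
green (np.float64(254.5), np.float64(205.5), 1636, 46, 46) pos [ 522.8 -216.5] off [-0.2  0.5]
tcp [ 522.9 -217.    37.5]
orange (np.float64(132.1), np.float64(204.5), 1591, 49, 40) pos [ 424.  -215.5] off [-98.8   1.5]
tcp [ 522.8 -217.    37.4]
red (np.float64(400.2), np.float64(207.1), 1336, 49, 33) pos [ 640.2 -217.7] off [117.4  -0.8]
```

Emit:
move_arm([
  {"tx": 0,"ty": 0,"tz": 1.5,"wx": 0,"wy": 0,"wz": 0},
  {"tx": 0,"ty": 0,"tz": 1.2,"wx": 0,"wy": 0,"wz": 0},
  {"tx": 0,"ty": 0,"tz": 0.7,"wx": 0,"wy": 0,"wz": 0},
  {"tx": 0,"ty": 0,"tz": 0,"wx": 0,"wy": 0,"wz": 0},
  {"tx": 0,"ty": 0,"tz": 0,"wx": 0,"wy": 0,"wz": 0},
  {"tx": 0,"ty": 0,"tz": 0,"wx": 0,"wy": 0,"wz": 0},
])

```text
time_s: 9.45
ee_pos: [523.1, -217.1, 3.5]
ee_rot: [179.9, 0.0, 90.0]
force: [0.4, 0.1, -0.3]
gripper_width: 59.9
gripper_force: 0.0
```

Emit:
move_arm([
  {"tx": 0,"ty": 0,"tz": 0,"wx": 0,"wy": 0,"wz": 0},
  {"tx": 0,"ty": 0,"tz": 0,"wx": 0,"wy": 0,"wz": 0},
  {"tx": 0,"ty": 0,"tz": 0,"wx": 0,"wy": 0,"wz": 0},
  {"tx": 0,"ty": 0,"tz": 0,"wx": 0,"wy": 0,"wz": 0},
  {"tx": 0,"ty": 0,"tz": 0,"wx": 0,"wy": 0,"wz": 0},
  {"tx": 0,"ty": 0,"tz": 0,"wx": 0,"wy": 0,"wz": 0},
], gripper=3, force=15)

```text
time_s: 9.95
ee_pos: [522.7, -216.9, 3.0]
ee_rot: [180.0, 0.0, 90.0]
force: [0.1, 1.2, 0.9]
gripper_width: 30.3
gripper_force: 0.0
```

```bash
python3 -c "
from h import *
wr('green');f=grab_frame('wrist');save(f,'w2.png');cakes()"
```

```text
tcp [ 522.7 -216.9    3. ]
green (np.float64(255.3), np.float64(220.1), 2232, 51, 53) pos [ 522.9 -216.4] off [0.2 0.5]
{'red': [[641.6, -225.4]], 'orange': [], 'green': [], 'blue': [], 'violet': [[525.3, -408.0]]}
```

View pics/w2.png

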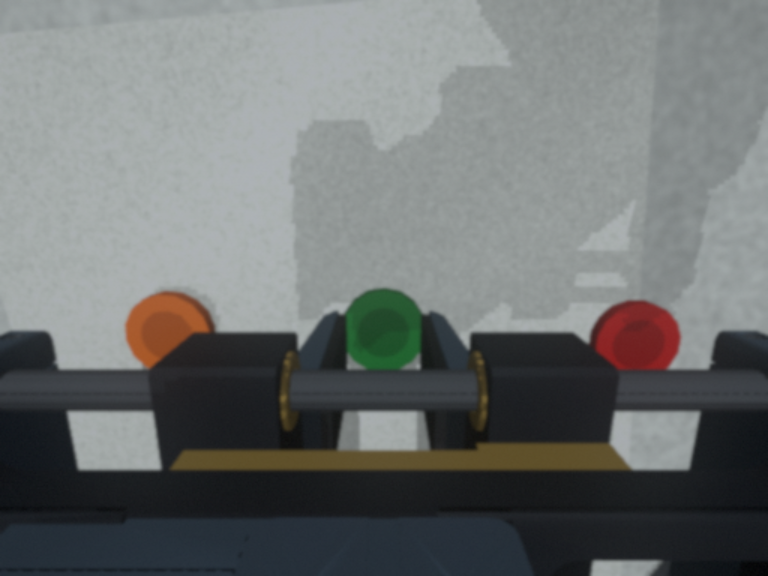

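Emit:
move_arm([
  {"tx": 0,"ty": 0,"tz": 0,"wx": 0,"wy": 0,"wz": 0},
  {"tx": 0,"ty": 0,"tz": 0,"wx": 0,"wy": 0,"wz": 0},
  {"tx": 0,"ty": 0,"tz": 0,"wx": 0,"wy": 0,"wz": 0},
])

```text
time_s: 10.4
ee_pos: [522.6, -216.8, 2.9]
ee_rot: [-180.0, 0.0, 90.0]
force: [0.5, 0.6, 0.7]
gripper_width: 29.8
gripper_force: 0.0
```

```bash
python3 -c "
from h import *
s=env.state();print(s['gripper_width'],s['gripper_force'],s['force'],s['ee_pos'])
f=grab_frame('side');c=f['color'][240:340,200:340];cv2.imwrite('pics/s3.png',cv2.cvtColor(cv2.resize(c,None,fx=5,fy=5,interpolation=cv2.INTER_CUBIC),cv2.COLOR_RGB2BGR))"
```

```text
29.777526944219286 0.0 [0.54892559 0.60442878 0.71203566] [ 522.64797908 -216.84561351    2.92186395]
```

View pics/s3.png

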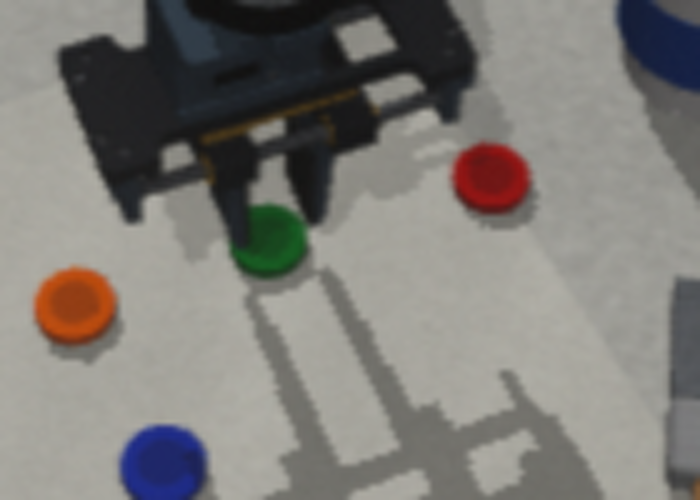

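```bash
python3 -c "
from h import *
f=grab_frame('side')
for dx in(-15,15):
  for dy in (-8,0,8):
    print(dx,dy,[[round((a-b)*5) for a,b in zip(proj(f,(522.6+dx,-216.8+dy,z)),(200,240))] for z in (3,8,12)])
print([[round((a-b)*5) for a,b in zip(proj(f,(522.6,-218,z)),(200,240))] for z in (0,8)])
"
```

```text
-15 -8 [[242, 260], [242, 254], [242, 249]]
-15 0 [[237, 247], [236, 241], [236, 236]]
-15 8 [[231, 234], [231, 228], [231, 224]]
15 -8 [[299, 241], [299, 235], [299, 230]]
15 0 [[293, 228], [293, 222], [293, 218]]
15 8 [[287, 216], [287, 210], [287, 205]]
[[266, 243], [266, 234]]
```

Emit:
move_arm([
  {"tx": 0,"ty": 0,"tz": -0.6,"wx": 0,"wy": 0,"wz": 0},
  {"tx": 0,"ty": 0,"tz": 0,"wx": 0,"wy": 0,"wz": 0},
  {"tx": 0,"ty": 0,"tz": 0,"wx": 0,"wy": 0,"wz": 0},
  {"tx": 0,"ty": 0,"tz": 0,"wx": 0,"wy": 0,"wz": 0},
  {"tx": 0,"ty": 0,"tz": 0,"wx": 0,"wy": 0,"wz": 0},
  {"tx": 0,"ty": 0,"tz": 0.3,"wx": 0,"wy": 0,"wz": 0},
  {"tx": 0,"ty": 0,"tz": 0.3,"wx": 0,"wy": 0,"wz": 0},
  {"tx": 0,"ty": 0,"tz": 0.2,"wx": 0,"wy": 0,"wz": 0},
  {"tx": 0,"ty": 0,"tz": 0,"wx": 0,"wy": 0,"wz": 0},
  {"tx": 0,"ty": 0,"tz": 0,"wx": 0,"wy": 0,"wz": 0},
  {"tx": 0,"ty": 0,"tz": 0,"wx": 0,"wy": 0,"wz": 0},
], gripper=6)

```text
time_s: 11.42
ee_pos: [522.6, -216.9, 0.9]
ee_rot: [-180.0, 0.0, 90.0]
force: [0.1, 0.3, 0.0]
gripper_width: 60.2
gripper_force: 0.0
```

```bash
python3 -c "
from h import *
wr('green');cakes();s=env.state();print(s['force'])"
```

```text
tcp [ 522.7 -216.9    1. ]
green (np.float64(255.2), np.float64(220.6), 2271, 55, 52) pos [ 522.8 -216. ] off [0.1 0.9]
{'red': [[641.6, -225.4]], 'orange': [], 'green': [], 'blue': [], 'violet': [[525.3, -407.9]]}
[-1.19492127 -0.32472904  0.76365683]
```

Emit:
move_arm([
  {"tx": 0,"ty": 0,"tz": 0.2,"wx": 0,"wy": 0,"wz": 0},
  {"tx": 0,"ty": 0,"tz": 0,"wx": 0,"wy": 0,"wz": 0},
  {"tx": 0,"ty": 0,"tz": 0,"wx": 0,"wy": 0,"wz": 0},
  {"tx": 0,"ty": 0,"tz": 0,"wx": 0,"wy": 0,"wz": 0},
])

```text
time_s: 11.9
ee_pos: [522.7, -216.8, -1.1]
ee_rot: [-180.0, 0.0, 90.0]
force: [0.5, 0.4, -0.1]
gripper_width: 59.9
gripper_force: 0.0
```

Emit:
move_arm([
  {"tx": 0,"ty": 0,"tz": 0.2,"wx": 0,"wy": 0,"wz": 0},
  {"tx": 0,"ty": 0,"tz": 0,"wx": 0,"wy": 0,"wz": 0},
  {"tx": 0,"ty": 0,"tz": 0,"wx": 0,"wy": 0,"wz": 0},
  {"tx": 0,"ty": 0,"tz": 0,"wx": 0,"wy": 0,"wz": 0},
])

```text
time_s: 12.23
ee_pos: [522.6, -216.9, -3.1]
ee_rot: [-180.0, 0.0, 90.0]
force: [-0.2, 0.6, -0.5]
gripper_width: 59.9
gripper_force: 0.0
```

Emit:
move_arm([
  {"tx": 0,"ty": 0,"tz": 0.2,"wx": 0,"wy": 0,"wz": 0},
  {"tx": 0,"ty": 0,"tz": 0,"wx": 0,"wy": 0,"wz": 0},
  {"tx": 0,"ty": 0,"tz": 0,"wx": 0,"wy": 0,"wz": 0},
  {"tx": 0,"ty": 0,"tz": 0,"wx": 0,"wy": 0,"wz": 0},
])

```text
time_s: 12.57
ee_pos: [522.6, -216.9, -5.1]
ee_rot: [-180.0, 0.0, 90.0]
force: [0.1, -0.3, -1.0]
gripper_width: 60.0
gripper_force: 0.0
```

Emit:
move_arm([
  {"tx": 0,"ty": 0,"tz": 0.1,"wx": 0,"wy": 0,"wz": 0},
  {"tx": 0,"ty": 0,"tz": 0,"wx": 0,"wy": 0,"wz": 0},
  {"tx": 0,"ty": 0,"tz": 0,"wx": 0,"wy": 0,"wz": 0},
  {"tx": 0,"ty": 0,"tz": 0,"wx": 0,"wy": 0,"wz": 0},
])

```text
time_s: 12.9
ee_pos: [522.7, -216.9, -6.0]
ee_rot: [180.0, 0.0, 90.0]
force: [-0.0, 0.3, -0.7]
gripper_width: 59.8
gripper_force: 0.0
```

Emit:
move_arm([
  {"tx": 0,"ty": 0,"tz": 0,"wx": 0,"wy": 0,"wz": 0},
  {"tx": 0,"ty": 0,"tz": 0,"wx": 0,"wy": 0,"wz": 0},
  {"tx": 0,"ty": 0,"tz": 0,"wx": 0,"wy": 0,"wz": 0},
  {"tx": 0,"ty": 0,"tz": 0,"wx": 0,"wy": 0,"wz": 0},
  {"tx": 0,"ty": 0,"tz": 0,"wx": 0,"wy": 0,"wz": 0},
  {"tx": 0,"ty": 0,"tz": 0,"wx": 0,"wy": 0,"wz": 0},
], gripper=3, force=15)

```text
time_s: 13.4
ee_pos: [522.7, -216.9, -6.0]
ee_rot: [180.0, 0.0, 90.0]
force: [0.8, -0.5, -0.3]
gripper_width: 29.9
gripper_force: 0.0
```

Emit:
move_arm([
  {"tx": 0,"ty": 0,"tz": 0,"wx": 0,"wy": 0,"wz": 0},
  {"tx": 0,"ty": 0,"tz": 0,"wx": 0,"wy": 0,"wz": 0},
  {"tx": 0,"ty": 0,"tz": 0,"wx": 0,"wy": 0,"wz": 0},
  {"tx": 0,"ty": 0,"tz": 0,"wx": 0,"wy": 0,"wz": 0},
  {"tx": 0,"ty": 0,"tz": 0,"wx": 0,"wy": 0,"wz": 0},
  {"tx": 0,"ty": 0,"tz": 0.1,"wx": 0,"wy": 0,"wz": 0},
  {"tx": 0,"ty": 0,"tz": 0.1,"wx": 0,"wy": 0,"wz": 0},
  {"tx": 0,"ty": 0,"tz": 0,"wx": 0,"wy": 0,"wz": 0},
  {"tx": 0,"ty": 0,"tz": 0,"wx": 0,"wy": 0,"wz": 0},
], gripper=6)

```text
time_s: 14.15
ee_pos: [522.6, -216.8, -8.2]
ee_rot: [-180.0, -0.0, 90.0]
force: [0.3, -0.2, -0.4]
gripper_width: 59.6
gripper_force: 0.0
```

```bash
python3 -c "
from h import *
f=grab_frame('side');c=f['color'][240:340,200:340];cv2.imwrite('pics/s4.png',cv2.cvtColor(cv2.resize(c,None,fx=5,fy=5,interpolation=cv2.INTER_CUBIC),cv2.COLOR_RGB2BGR))"
```

```text
(no output)
```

View pics/s4.png

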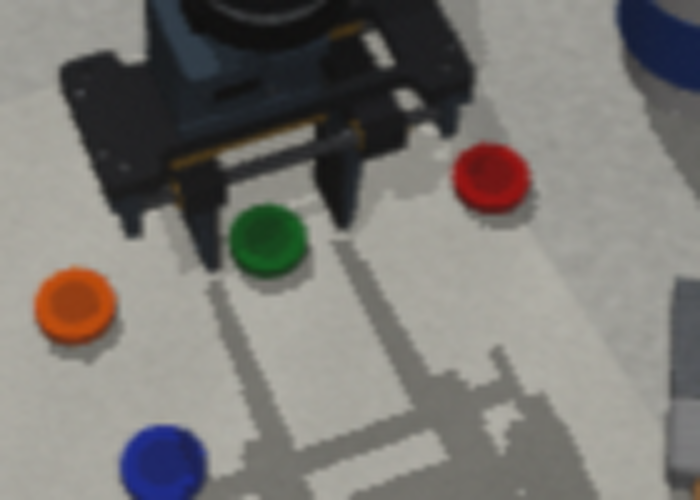

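The fingertips (212,270 and 345,228) still hang a few mm above their shadow starts, so the reported z reads about 10 mm or more too low. I'll feel for the table.

Emit:
move_arm([
  {"tx": 0,"ty": 0,"tz": 0.1,"wx": 0,"wy": 0,"wz": 0},
  {"tx": 0,"ty": 0,"tz": 0.1,"wx": 0,"wy": 0,"wz": 0},
  {"tx": 0,"ty": 0,"tz": 0,"wx": 0,"wy": 0,"wz": 0},
  {"tx": 0,"ty": 0,"tz": 0,"wx": 0,"wy": 0,"wz": 0},
])

```text
time_s: 14.53
ee_pos: [522.6, -216.8, -10.1]
ee_rot: [-180.0, -0.0, 90.0]
force: [-0.4, -0.2, 0.2]
gripper_width: 59.8
gripper_force: 0.0
```

Emit:
move_arm([
  {"tx": 0,"ty": 0,"tz": 0.1,"wx": 0,"wy": 0,"wz": 0},
  {"tx": 0,"ty": 0,"tz": 0,"wx": 0,"wy": 0,"wz": 0},
  {"tx": 0,"ty": 0,"tz": 0,"wx": 0,"wy": 0,"wz": 0},
  {"tx": 0,"ty": 0,"tz": 0,"wx": 0,"wy": 0,"wz": 0},
])

```text
time_s: 14.87
ee_pos: [522.7, -216.9, -11.1]
ee_rot: [180.0, 0.0, 90.0]
force: [-0.7, 0.1, -0.2]
gripper_width: 59.8
gripper_force: 0.0
```

Try closing here.

Emit:
move_arm([
  {"tx": 0,"ty": 0,"tz": 0,"wx": 0,"wy": 0,"wz": 0},
  {"tx": 0,"ty": 0,"tz": 0,"wx": 0,"wy": 0,"wz": 0},
  {"tx": 0,"ty": 0,"tz": 0,"wx": 0,"wy": 0,"wz": 0},
  {"tx": 0,"ty": 0,"tz": 0,"wx": 0,"wy": 0,"wz": 0},
  {"tx": 0,"ty": 0,"tz": 0,"wx": 0,"wy": 0,"wz": 0},
  {"tx": 0,"ty": 0,"tz": 0,"wx": 0,"wy": 0,"wz": 0},
], gripper=3, force=15)

```text
time_s: 15.37
ee_pos: [522.7, -216.9, -11.1]
ee_rot: [180.0, 0.0, 90.0]
force: [0.2, -0.1, -0.3]
gripper_width: 30.3
gripper_force: 0.0
```

```bash
python3 -c "
from h import *
o=[]
for n,(r,c) in (('side',(245,205)),('top',(180,250))):
  f=grab_frame(n);x=f['color'][r:r+80,c:c+100];o.append(cv2.resize(x,None,fx=4,fy=4,interpolation=cv2.INTER_CUBIC))
cv2.imwrite('pics/s5.png',cv2.cvtColor(np.hstack(o),cv2.COLOR_RGB2BGR))
t=grab_frame('top');print(blobs(t,'green'),[proj(t,(522.6,-216.8,z)) for z in(0,100)]);wr('green')"
```

```text
[(np.float64(426.1), np.float64(119.4), 159, 34, 14)] [(np.float64(316.65768962925534), np.float64(224.74085146879932)), (np.float64(322.11646425958446), np.float64(224.7092059927739))]
tcp [ 522.7 -216.8  -11. ]
green (np.float64(255.4), np.float64(223.9), 2155, 50, 48) pos [ 522.9 -214. ] off [0.3 2.9]
```

View pics/s5.png

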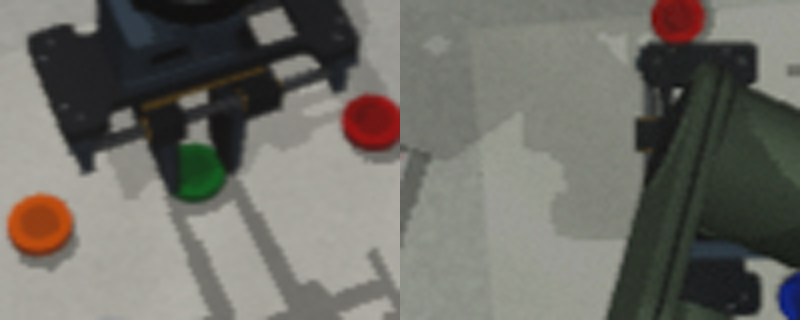

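```bash
python3 -c "
from h import *
f=grab_frame('wrist');c=f['color'][180:300,190:320];cv2.imwrite('pics/w6.png',cv2.cvtColor(cv2.resize(c,None,fx=5,fy=5,interpolation=cv2.INTER_CUBIC),cv2.COLOR_RGB2BGR))
wr('orange');wr('red')
for dx in (-15,15):
  for z in (-11,0,8): print(dx,z,[[round((a-b)*5) for a,b in zip(proj(f,(522.6+dx,-216.8+dy,z)),(190,180))] for dy in(-16,0,16)])"
```

```text
tcp [ 522.7 -216.9  -11.1]
orange (np.float64(98.3), np.float64(222.5), 2007, 61, 47) pos [ 422. -213.] off [-100.7    3.9]
tcp [ 522.7 -216.9  -11.1]
red (np.float64(435.7), np.float64(228.5), 2107, 63, 40) pos [ 639.5 -217.2] off [116.9  -0.3]
-15 -11 [[221, 297], [219, 192], [217, 83]]
-15 0 [[215, 329], [213, 219], [211, 104]]
-15 8 [[211, 354], [209, 240], [206, 121]]
15 -11 [[429, 297], [430, 192], [432, 83]]
15 0 [[434, 329], [436, 219], [438, 104]]
15 8 [[438, 354], [441, 240], [443, 121]]
```

View pics/w6.png

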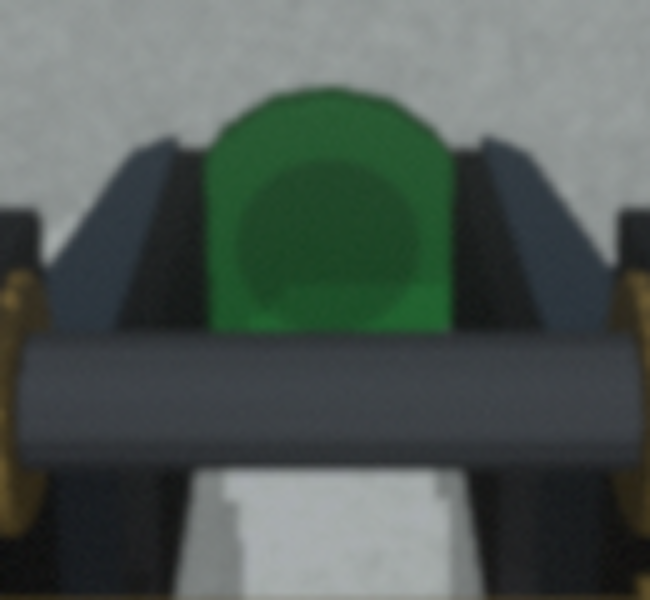

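Emit:
move_arm([
  {"tx": 0,"ty": 0,"tz": 0,"wx": 0,"wy": 0,"wz": 0},
  {"tx": 0,"ty": 0,"tz": 0,"wx": 0,"wy": 0,"wz": 0},
  {"tx": 0,"ty": 0,"tz": 0,"wx": 0,"wy": 0,"wz": 0},
  {"tx": 0,"ty": 0,"tz": 0,"wx": 0,"wy": 0,"wz": 0},
  {"tx": 0,"ty": 0,"tz": 0,"wx": 0,"wy": 0,"wz": 0},
  {"tx": 0,"ty": 0,"tz": 0.15,"wx": 0,"wy": 0,"wz": 0},
  {"tx": 0,"ty": 0,"tz": 0.15,"wx": 0,"wy": 0,"wz": 0},
  {"tx": 0,"ty": 0,"tz": 0,"wx": 0,"wy": 0,"wz": 0},
  {"tx": 0,"ty": 0,"tz": 0,"wx": 0,"wy": 0,"wz": 0},
  {"tx": 0,"ty": 0,"tz": 0,"wx": 0,"wy": 0,"wz": 0},
], gripper=6)

```text
time_s: 16.55
ee_pos: [522.7, -216.9, -14.1]
ee_rot: [-180.0, 0.0, 90.0]
force: [-0.2, -0.6, -0.3]
gripper_width: 60.1
gripper_force: 0.0
```

Emit:
move_arm([
  {"tx": 0,"ty": 0,"tz": 0.1,"wx": 0,"wy": 0,"wz": 0},
  {"tx": 0,"ty": 0,"tz": 0,"wx": 0,"wy": 0,"wz": 0},
  {"tx": 0,"ty": 0,"tz": 0,"wx": 0,"wy": 0,"wz": 0},
  {"tx": 0,"ty": 0,"tz": 0,"wx": 0,"wy": 0,"wz": 0},
])

```text
time_s: 16.88
ee_pos: [522.7, -216.9, -15.0]
ee_rot: [180.0, 0.0, 90.0]
force: [0.1, 1.0, 0.2]
gripper_width: 60.1
gripper_force: 0.0
```

Emit:
move_arm([
  {"tx": 0,"ty": 0,"tz": 0.1,"wx": 0,"wy": 0,"wz": 0},
  {"tx": 0,"ty": 0,"tz": 0,"wx": 0,"wy": 0,"wz": 0},
  {"tx": 0,"ty": 0,"tz": 0,"wx": 0,"wy": 0,"wz": 0},
  {"tx": 0,"ty": 0,"tz": 0,"wx": 0,"wy": 0,"wz": 0},
])

```text
time_s: 17.22
ee_pos: [522.6, -216.9, -16.1]
ee_rot: [-180.0, 0.0, 90.0]
force: [0.6, -0.1, -0.7]
gripper_width: 60.0
gripper_force: 0.0
```

Emit:
move_arm([
  {"tx": 0,"ty": 0,"tz": 0.1,"wx": 0,"wy": 0,"wz": 0},
  {"tx": 0,"ty": 0,"tz": 0.1,"wx": 0,"wy": 0,"wz": 0},
  {"tx": 0,"ty": 0,"tz": 0,"wx": 0,"wy": 0,"wz": 0},
  {"tx": 0,"ty": 0,"tz": 0,"wx": 0,"wy": 0,"wz": 0},
  {"tx": 0,"ty": 0,"tz": 0,"wx": 0,"wy": 0,"wz": 0},
])

```text
time_s: 17.63
ee_pos: [522.7, -216.9, -18.1]
ee_rot: [-180.0, 0.0, 90.0]
force: [1.5, -0.2, 0.7]
gripper_width: 59.9
gripper_force: 0.0
```

Emit:
move_arm([
  {"tx": 0,"ty": 0,"tz": 0,"wx": 0,"wy": 0,"wz": 0},
  {"tx": 0,"ty": 0,"tz": 0,"wx": 0,"wy": 0,"wz": 0},
  {"tx": 0,"ty": 0,"tz": 0,"wx": 0,"wy": 0,"wz": 0},
  {"tx": 0,"ty": 0,"tz": 0,"wx": 0,"wy": 0,"wz": 0},
  {"tx": 0,"ty": 0,"tz": 0,"wx": 0,"wy": 0,"wz": 0},
  {"tx": 0,"ty": 0,"tz": 0,"wx": 0,"wy": 0,"wz": 0},
], gripper=3, force=15)

```text
time_s: 18.13
ee_pos: [522.7, -216.8, -18.0]
ee_rot: [180.0, 0.0, 90.0]
force: [-0.1, 0.5, -0.2]
gripper_width: 29.7
gripper_force: 0.0
```

Emit:
move_arm([
  {"tx": 0,"ty": 0,"tz": 0.1,"wx": 0,"wy": 0,"wz": 0},
  {"tx": 0,"ty": 0,"tz": 0.1,"wx": 0,"wy": 0,"wz": 0},
  {"tx": 0,"ty": 0,"tz": 0,"wx": 0,"wy": 0,"wz": 0},
  {"tx": 0,"ty": 0,"tz": 0,"wx": 0,"wy": 0,"wz": 0},
])

```text
time_s: 18.47
ee_pos: [522.9, -217.0, -18.7]
ee_rot: [180.0, 0.0, 90.0]
force: [-1.7, 0.7, 9.1]
gripper_width: 30.3
gripper_force: 4.6
```

Emit:
move_arm([
  {"tx": 0,"ty": 0,"tz": 0.1,"wx": 0,"wy": 0,"wz": 0},
  {"tx": 0,"ty": 0,"tz": 0.1,"wx": 0,"wy": 0,"wz": 0},
  {"tx": 0,"ty": 0,"tz": 0,"wx": 0,"wy": 0,"wz": 0},
  {"tx": 0,"ty": 0,"tz": 0,"wx": 0,"wy": 0,"wz": 0},
])

```text
time_s: 18.8
ee_pos: [522.9, -217.0, -18.8]
ee_rot: [179.9, 0.0, 90.0]
force: [-4.9, 2.4, 21.3]
gripper_width: 29.9
gripper_force: 11.1
```

```bash
python3 -c "
from h import *
s=env.state(); print(s['qpos'],s['effort'])
f=grab_frame('side');c=f['color'][245:325,205:305];cv2.imwrite('pics/s7.png',cv2.cvtColor(cv2.resize(c,None,fx=6,fy=6,interpolation=cv2.INTER_CUBIC),cv2.COLOR_RGB2BGR))"
```

```text
[-2.36949293e+01  2.92124054e+01  1.05853208e+02 -8.30206605e-03
  4.48536660e+01 -2.36940251e+01] [-4.65021597e-02 -3.27440965e+01 -1.43211588e+01  6.34326995e-02
 -2.02215515e+00 -2.87656090e-03]
```

View pics/s7.png

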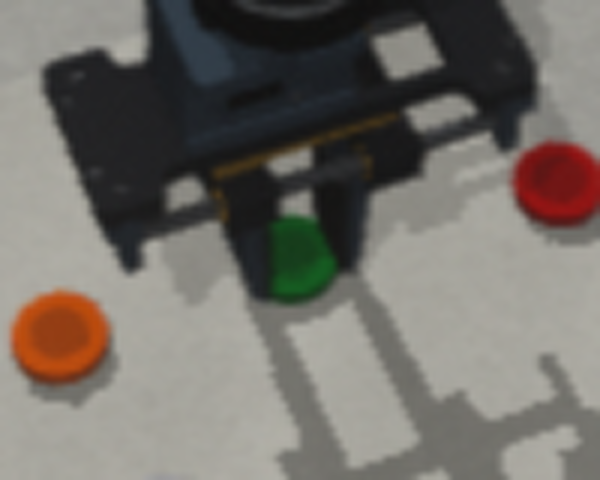

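Emit:
move_arm([
  {"tx": 0,"ty": 0,"tz": -0.7,"wx": 0,"wy": 0,"wz": 0},
  {"tx": 0,"ty": 0,"tz": 0,"wx": 0,"wy": 0,"wz": 0},
  {"tx": 0,"ty": 0,"tz": 0,"wx": 0,"wy": 0,"wz": 0},
  {"tx": 0,"ty": 0,"tz": 0,"wx": 0,"wy": 0,"wz": 0},
  {"tx": 0,"ty": 0,"tz": 0,"wx": 0,"wy": 0,"wz": 0},
  {"tx": 0,"ty": 0,"tz": 0.4,"wx": 0,"wy": 0,"wz": 0},
  {"tx": 0,"ty": 0,"tz": 0.3,"wx": 0,"wy": 0,"wz": 0},
  {"tx": 0,"ty": 0,"tz": 0.15,"wx": 0,"wy": 0,"wz": 0},
  {"tx": 0,"ty": 0,"tz": 0,"wx": 0,"wy": 0,"wz": 0},
  {"tx": 0,"ty": 0,"tz": 0,"wx": 0,"wy": 0,"wz": 0},
], gripper=6)

```text
time_s: 19.68
ee_pos: [522.5, -216.8, -23.9]
ee_rot: [-180.0, -0.0, 90.0]
force: [-0.6, 0.2, 0.4]
gripper_width: 59.9
gripper_force: 0.0
```

Emit:
move_arm([
  {"tx": 0,"ty": 0,"tz": 0,"wx": 0,"wy": 0,"wz": 0},
  {"tx": 0,"ty": 0,"tz": 0,"wx": 0,"wy": 0,"wz": 0},
  {"tx": 0,"ty": 0,"tz": 0,"wx": 0,"wy": 0,"wz": 0},
  {"tx": 0,"ty": 0,"tz": 0,"wx": 0,"wy": 0,"wz": 0},
  {"tx": 0,"ty": 0,"tz": 0,"wx": 0,"wy": 0,"wz": 0},
  {"tx": 0,"ty": 0,"tz": 0,"wx": 0,"wy": 0,"wz": 0},
], gripper=3, force=15)

```text
time_s: 20.18
ee_pos: [522.8, -216.9, -23.4]
ee_rot: [180.0, 0.0, 90.0]
force: [0.3, 0.3, 0.8]
gripper_width: 38.9
gripper_force: 15.0
```

Emit:
move_arm([
  {"tx": 0,"ty": 0,"tz": -3,"wx": 0,"wy": 0,"wz": 0},
  {"tx": 0,"ty": 0,"tz": -3,"wx": 0,"wy": 0,"wz": 0},
  {"tx": 3.2,"ty": -0.77,"tz": 0,"wx": 0,"wy": 0,"wz": 0},
  {"tx": 3.2,"ty": -0.77,"tz": 0,"wx": 0,"wy": 0,"wz": 0},
  {"tx": 3.2,"ty": -0.77,"tz": 0,"wx": 0,"wy": 0,"wz": 0},
  {"tx": 3.2,"ty": -0.77,"tz": 0,"wx": 0,"wy": 0,"wz": 0},
  {"tx": 3.2,"ty": -0.77,"tz": 0,"wx": 0,"wy": 0,"wz": 0},
  {"tx": 3.2,"ty": -0.77,"tz": 0,"wx": 0,"wy": 0,"wz": 0},
  {"tx": 3.2,"ty": -0.77,"tz": 0,"wx": 0,"wy": 0,"wz": 0},
  {"tx": 3.2,"ty": -0.77,"tz": 0,"wx": 0,"wy": 0,"wz": 0},
  {"tx": 0,"ty": 0,"tz": 1,"wx": 0,"wy": 0,"wz": 0},
  {"tx": 0,"ty": 0,"tz": 1,"wx": 0,"wy": 0,"wz": 0},
])

```text
time_s: 21.18
ee_pos: [461.1, 41.0, 16.8]
ee_rot: [179.9, -0.0, 90.2]
force: [0.4, -0.7, 0.5]
gripper_width: 39.0
gripper_force: 15.0
```

Emit:
move_arm([
  {"tx": 0,"ty": 0,"tz": 0,"wx": 0,"wy": 0,"wz": 0},
  {"tx": 0,"ty": 0,"tz": 0,"wx": 0,"wy": 0,"wz": 0},
  {"tx": 0,"ty": 0,"tz": 0,"wx": 0,"wy": 0,"wz": 0},
  {"tx": 0,"ty": 0,"tz": 0,"wx": 0,"wy": 0,"wz": 0},
])

```text
time_s: 21.52
ee_pos: [461.6, 38.8, 16.9]
ee_rot: [179.9, 0.0, 90.0]
force: [-0.7, -0.3, -0.3]
gripper_width: 38.7
gripper_force: 15.0
```

```bash
cat > /dev/null; python3 - <<'E'
from h import *
go((461,39.5,10))
f=grab_frame("wrist");save(f,"w8.png")
s=env.state()
for k,p in dict(w0=(553.5,134.4),w1=(535.7,77.1),w2=(517.9,19.8),c0=(496.1,152.2),c1=(478.4,94.9),c2=(460.6,37.6)).items(): print(k,np.round(np.array(proj(f,(*p,12)))*1.5))
b=blobs(f,"green",600,6000,vmin=35);print(b,[np.round(onz(f,x[0],x[1],s["ee_pos"][2]+26.7+5)[:2]-s["ee_pos"][:2],1) for x in b])
E
```

```text
t 21.52 pos [461.6  38.8  16.9] rot [179.94   0.    89.95] w 38.7 -> t cm [ 0.07 -0.06  0.69]
w0 [596. 113.]
w1 [543. 245.]
w2 [496. 361.]
c0 [464.  68.]
c1 [420. 206.]
c2 [380. 327.]
[(np.float64(255.4), np.float64(226.7), 2329, 66, 44)] [array([0.2, 5.8])]
```

View pics/w8.png

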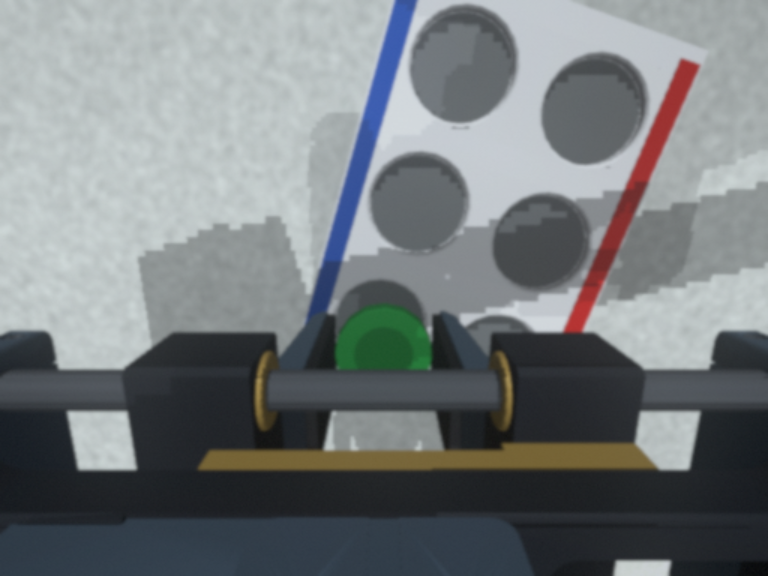

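The wrist view shows the green cake held over cool2 (383,345). The other pockets, c1 (419,202), c0 (464,64), w1 (541,242) and w0 (595,109), match my projections to within 4 px, so I'm applying a correction of about 1.5 mm in y.

Emit:
move_arm([
  {"tx": 0,"ty": -0.14,"tz": 0.5,"wx": 0,"wy": 0,"wz": 0},
  {"tx": 0,"ty": 0,"tz": 1,"wx": 0,"wy": 0,"wz": 0},
  {"tx": 0,"ty": 0,"tz": 0.7,"wx": 0,"wy": 0,"wz": 0},
  {"tx": 0,"ty": 0,"tz": 0.4,"wx": 0,"wy": 0,"wz": 0},
  {"tx": 0,"ty": 0,"tz": 0.3,"wx": 0,"wy": 0,"wz": 0},
  {"tx": 0,"ty": 0,"tz": 0,"wx": 0,"wy": 0,"wz": 0},
  {"tx": 0,"ty": 0,"tz": 0,"wx": 0,"wy": 0,"wz": 0},
  {"tx": 0,"ty": 0,"tz": 0,"wx": 0,"wy": 0,"wz": 0},
])

```text
time_s: 22.23
ee_pos: [460.0, 39.1, -12.4]
ee_rot: [180.0, 0.0, 90.0]
force: [0.3, -0.1, -0.8]
gripper_width: 39.0
gripper_force: 15.0
```

Emit:
move_arm([
  {"tx": 0,"ty": 0,"tz": 0.1,"wx": 0,"wy": 0,"wz": 0},
  {"tx": 0,"ty": 0,"tz": 0,"wx": 0,"wy": 0,"wz": 0},
  {"tx": 0,"ty": 0,"tz": 0,"wx": 0,"wy": 0,"wz": 0},
  {"tx": 0,"ty": 0,"tz": 0,"wx": 0,"wy": 0,"wz": 0},
])

```text
time_s: 22.57
ee_pos: [459.7, 39.2, -13.5]
ee_rot: [180.0, 0.0, 90.0]
force: [0.7, 0.5, -1.2]
gripper_width: 38.8
gripper_force: 15.0
```

Emit:
move_arm([
  {"tx": -0.04,"ty": 0.04,"tz": 0,"wx": 0,"wy": 0,"wz": 0},
  {"tx": 0,"ty": 0,"tz": 0,"wx": 0,"wy": 0,"wz": 0},
  {"tx": 0,"ty": 0,"tz": 0,"wx": 0,"wy": 0,"wz": 0},
])

```text
time_s: 22.82
ee_pos: [460.1, 38.7, -13.6]
ee_rot: [180.0, 0.0, 90.0]
force: [0.6, -0.0, -0.2]
gripper_width: 39.4
gripper_force: 1.5
```

Emit:
move_arm([
  {"tx": 0,"ty": 0,"tz": 0,"wx": 0,"wy": 0,"wz": 0},
  {"tx": 0,"ty": 0,"tz": 0,"wx": 0,"wy": 0,"wz": 0},
  {"tx": 0,"ty": 0,"tz": 0,"wx": 0,"wy": 0,"wz": 0},
  {"tx": 0,"ty": 0,"tz": -0.5,"wx": 0,"wy": 0,"wz": 0},
  {"tx": 0,"ty": 0,"tz": -2,"wx": 0,"wy": 0,"wz": 0},
  {"tx": 0,"ty": 0,"tz": -3,"wx": 0,"wy": 0,"wz": 0},
  {"tx": -2,"ty": 0,"tz": 0,"wx": 0,"wy": 0,"wz": 0},
  {"tx": -2,"ty": 0,"tz": 0,"wx": 0,"wy": 0,"wz": 0},
  {"tx": 0,"ty": 0,"tz": 0,"wx": 0,"wy": 0,"wz": 0},
  {"tx": 0,"ty": 0,"tz": 0,"wx": 0,"wy": 0,"wz": 0},
  {"tx": 0,"ty": 0,"tz": 0,"wx": 0,"wy": 0,"wz": 0},
], gripper=4.7)

```text
time_s: 23.73
ee_pos: [459.9, -0.9, 41.4]
ee_rot: [-180.0, -0.0, 90.0]
force: [-0.1, -0.7, -0.3]
gripper_width: 46.8
gripper_force: 0.0
```

```bash
python3 -c "
from h import *
f=grab_frame('wrist');save(f,'w9.png');wr('green',14);cakes()"
```

```text
tcp [459.8  -0.6  41.3]
green (np.float64(255.8), np.float64(158.3), 1873, 49, 50) pos [460.4  38.4] off [ 0.6 39. ]
{'red': [[641.8, -225.2]], 'orange': [[422.8, -220.7]], 'green': [], 'blue': [[435.2, -315.8]], 'violet': [[525.7, -406.3]]}
```

View pics/w9.png

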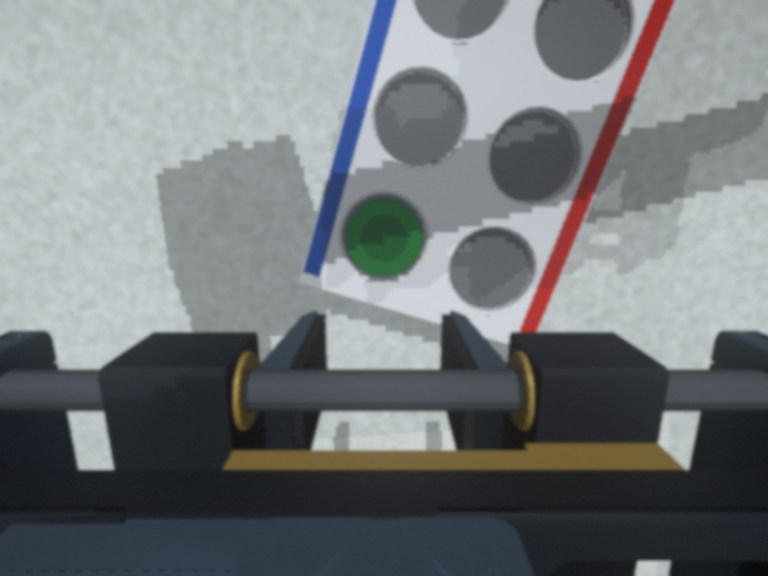

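Green sits flat in cool2 (384,236), with the rim evenly spaced. Next is orange.

Emit:
move_arm([
  {"tx": -3.63,"ty": -0.61,"tz": 0,"wx": 0,"wy": 0,"wz": 0},
  {"tx": -3.63,"ty": -0.61,"tz": 0,"wx": 0,"wy": 0,"wz": 0},
  {"tx": -3.63,"ty": -0.61,"tz": 0,"wx": 0,"wy": 0,"wz": 0},
  {"tx": -3.63,"ty": -0.61,"tz": 0,"wx": 0,"wy": 0,"wz": 0},
  {"tx": -3.63,"ty": -0.61,"tz": 0,"wx": 0,"wy": 0,"wz": 0},
  {"tx": -3.63,"ty": -0.61,"tz": 0,"wx": 0,"wy": 0,"wz": 0},
  {"tx": 0,"ty": 0,"tz": 2,"wx": 0,"wy": 0,"wz": 0},
  {"tx": 0,"ty": 0,"tz": 0,"wx": 0,"wy": 0,"wz": 0},
  {"tx": 0,"ty": 0,"tz": 0,"wx": 0,"wy": 0,"wz": 0},
  {"tx": 0,"ty": 0,"tz": 0,"wx": 0,"wy": 0,"wz": 0},
], gripper=6)

```text
time_s: 24.77
ee_pos: [423.5, -218.1, 21.6]
ee_rot: [-180.0, -0.0, 90.1]
force: [0.1, -0.1, 0.1]
gripper_width: 60.0
gripper_force: 0.0
```

```bash
python3 -c "
from h import *
wr('orange')
go((423,-218.6,-23.5))"
```

```text
tcp [ 423.9 -218.1   21.9]
orange (np.float64(253.7), np.float64(212.2), 2018, 51, 51) pos [ 422.5 -217.8] off [-1.4  0.2]
t 24.82 pos [ 423.9 -218.1   21.9] rot [179.99   0.    90.1 ] w 60.1 -> t cm [-0.05 -0.09  4.54]
```

Down 4.5, close, then lift and carry towards warm1 (535.4, 78.7).

Emit:
move_arm([
  {"tx": 0,"ty": -0.1,"tz": 1.5,"wx": 0,"wy": 0,"wz": 0},
  {"tx": 0,"ty": 0,"tz": 1.5,"wx": 0,"wy": 0,"wz": 0},
  {"tx": 0,"ty": 0,"tz": 1,"wx": 0,"wy": 0,"wz": 0},
  {"tx": 0,"ty": 0,"tz": 0.5,"wx": 0,"wy": 0,"wz": 0},
  {"tx": 0,"ty": 0,"tz": 0,"wx": 0,"wy": 0,"wz": 0},
  {"tx": 0,"ty": 0,"tz": 0,"wx": 0,"wy": 0,"wz": 0},
  {"tx": 0,"ty": 0,"tz": 0,"wx": 0,"wy": 0,"wz": 0},
])

```text
time_s: 25.4
ee_pos: [423.2, -219.0, -22.8]
ee_rot: [179.9, 0.0, 90.0]
force: [0.7, -0.4, -0.2]
gripper_width: 59.8
gripper_force: 0.0
```

Emit:
move_arm([
  {"tx": 0,"ty": 0,"tz": 0,"wx": 0,"wy": 0,"wz": 0},
  {"tx": 0,"ty": 0,"tz": 0,"wx": 0,"wy": 0,"wz": 0},
  {"tx": 0,"ty": 0,"tz": 0,"wx": 0,"wy": 0,"wz": 0},
  {"tx": 0,"ty": 0,"tz": 0,"wx": 0,"wy": 0,"wz": 0},
  {"tx": 0,"ty": 0,"tz": 0,"wx": 0,"wy": 0,"wz": 0},
  {"tx": 0,"ty": 0,"tz": 0,"wx": 0,"wy": 0,"wz": 0},
], gripper=3, force=15)

```text
time_s: 25.9
ee_pos: [422.7, -219.2, -23.3]
ee_rot: [180.0, 0.0, 90.0]
force: [-1.2, 0.3, 3.0]
gripper_width: 38.8
gripper_force: 15.0
```

Emit:
move_arm([
  {"tx": 0,"ty": 0,"tz": -3,"wx": 0,"wy": 0,"wz": 0},
  {"tx": 0,"ty": 0,"tz": -3,"wx": 0,"wy": 0,"wz": 0},
  {"tx": 3.3,"ty": 1.25,"tz": 0,"wx": 0,"wy": 0,"wz": 0},
  {"tx": 3.3,"ty": 1.25,"tz": 0,"wx": 0,"wy": 0,"wz": 0},
  {"tx": 3.3,"ty": 1.25,"tz": 0,"wx": 0,"wy": 0,"wz": 0},
  {"tx": 3.3,"ty": 1.25,"tz": 0,"wx": 0,"wy": 0,"wz": 0},
  {"tx": 3.3,"ty": 1.25,"tz": 0,"wx": 0,"wy": 0,"wz": 0},
  {"tx": 3.3,"ty": 1.25,"tz": 0,"wx": 0,"wy": 0,"wz": 0},
  {"tx": 3.3,"ty": 1.25,"tz": 0,"wx": 0,"wy": 0,"wz": 0},
  {"tx": 3.3,"ty": 1.25,"tz": 0,"wx": 0,"wy": 0,"wz": 0},
  {"tx": 3.3,"ty": 1.25,"tz": 0,"wx": 0,"wy": 0,"wz": 0},
  {"tx": 0,"ty": 0,"tz": 0,"wx": 0,"wy": 0,"wz": 0},
])

```text
time_s: 26.9
ee_pos: [537.7, 83.1, 36.5]
ee_rot: [179.8, -0.1, 90.2]
force: [0.9, 0.9, -0.0]
gripper_width: 38.4
gripper_force: 15.0
```

Emit:
move_arm([
  {"tx": 0,"ty": 0,"tz": 2,"wx": 0,"wy": 0,"wz": 0},
  {"tx": 0,"ty": 0,"tz": 1,"wx": 0,"wy": 0,"wz": 0},
  {"tx": 0,"ty": 0,"tz": 0.5,"wx": 0,"wy": 0,"wz": 0},
  {"tx": 0,"ty": 0,"tz": 0,"wx": 0,"wy": 0,"wz": 0},
  {"tx": 0,"ty": 0,"tz": 0,"wx": 0,"wy": 0,"wz": 0},
  {"tx": 0,"ty": 0,"tz": 0,"wx": 0,"wy": 0,"wz": 0},
  {"tx": 0,"ty": 0,"tz": 0,"wx": 0,"wy": 0,"wz": 0},
])

```text
time_s: 27.48
ee_pos: [535.5, 77.6, 2.1]
ee_rot: [179.9, -0.0, 90.0]
force: [0.5, 0.5, 0.5]
gripper_width: 38.8
gripper_force: 15.0
```

```bash
cat >> h.py <<'E'
def held(name):
    """cake centre off TCP while held, from upper-arc points of the cake top (tip+5)"""
    f=grab_frame("wrist"); s=env.state(); H=cv2.cvtColor(f["color"],cv2.COLOR_RGB2HSV); m=0
    for a,b in HUE[name]: m=m|cv2.inRange(H,(a,110,35),(b,255,255))
    n,l,st,_=cv2.connectedComponentsWithStats(m); i=1+np.argmax(st[1:,4]); z=s["ee_pos"][2]+26.7+5
    P=[]
    x0,w=st[i][0],st[i][2]
    for x in range(x0+w//4,x0+3*w//4):
        y=np.argmax(l[:,x]==i)-.5; P.append(onz(f,x,y,z)[:2]-s["ee_pos"][:2])
    P=np.array(P); print("held off y",round(np.median(P[:,1]-np.sqrt(400-P[:,0]**2)),1))
E
python3 -c "
from h import *
held('orange')
go((535.4,77.8,-13.5))"
```

```text
held off y 1.1
t 27.53 pos [535.4  77.7   2.1] rot [179.93  -0.    89.97] w 38.5 -> t cm [ 0.01 -0.    1.56]
```

Emit:
move_arm([
  {"tx": 0,"ty": 0,"tz": 0.8,"wx": 0,"wy": 0,"wz": 0},
  {"tx": 0,"ty": 0,"tz": 0.5,"wx": 0,"wy": 0,"wz": 0},
  {"tx": 0,"ty": 0,"tz": 0.25,"wx": 0,"wy": 0,"wz": 0},
  {"tx": 0,"ty": 0,"tz": 0,"wx": 0,"wy": 0,"wz": 0},
  {"tx": 0,"ty": 0,"tz": 0,"wx": 0,"wy": 0,"wz": 0},
  {"tx": 0,"ty": 0,"tz": 0,"wx": 0,"wy": 0,"wz": 0},
])

```text
time_s: 28.03
ee_pos: [534.8, 77.9, -14.4]
ee_rot: [-180.0, 0.0, 90.0]
force: [-0.5, -0.4, 1.3]
gripper_width: 38.9
gripper_force: 15.0
```

Emit:
move_arm([
  {"tx": 0,"ty": 0,"tz": 0,"wx": 0,"wy": 0,"wz": 0},
  {"tx": 0,"ty": 0,"tz": 0,"wx": 0,"wy": 0,"wz": 0},
  {"tx": 0,"ty": 0,"tz": 0,"wx": 0,"wy": 0,"wz": 0},
  {"tx": 0,"ty": 0,"tz": -0.5,"wx": 0,"wy": 0,"wz": 0},
  {"tx": 0,"ty": 0,"tz": -2,"wx": 0,"wy": 0,"wz": 0},
  {"tx": 0,"ty": 0,"tz": -3,"wx": 0,"wy": 0,"wz": 0},
  {"tx": -2,"ty": 0,"tz": 0,"wx": 0,"wy": 0,"wz": 0},
  {"tx": -2,"ty": 0,"tz": 0,"wx": 0,"wy": 0,"wz": 0},
  {"tx": 0,"ty": 0,"tz": 0,"wx": 0,"wy": 0,"wz": 0},
  {"tx": 0,"ty": 0,"tz": 0,"wx": 0,"wy": 0,"wz": 0},
], gripper=4.7)

```text
time_s: 28.87
ee_pos: [535.0, 37.5, 41.4]
ee_rot: [180.0, -0.0, 89.9]
force: [0.1, 0.0, -0.3]
gripper_width: 47.0
gripper_force: 0.0
```

```bash
python3 -c "
from h import *
wr('orange',14);wr('green',14);go((435.4,-313.8,20))"
```

```text
tcp [534.9  38.   41.1]
orange (np.float64(255.1), np.float64(155.6), 2051, 51, 52) pos [535.2  78.7] off [ 0.2 40.6]
tcp [534.9  38.4  40.9]
green (np.float64(161.2), np.float64(206.3), 1523, 49, 44) pos [460.1  38.9] off [-74.8   0.6]
t 28.97 pos [534.9  38.4  40.9] rot [-1.7999e+02 -2.0000e-02  8.9980e+01] w 47.1 -> t cm [-35.22  -9.94   2.08]
```

Emit:
move_arm([
  {"tx": -3.52,"ty": -0.99,"tz": 0,"wx": 0,"wy": 0,"wz": 0},
  {"tx": -3.52,"ty": -0.99,"tz": 0,"wx": 0,"wy": 0,"wz": 0},
  {"tx": -3.52,"ty": -0.99,"tz": 0,"wx": 0,"wy": 0,"wz": 0},
  {"tx": -3.52,"ty": -0.99,"tz": 0,"wx": 0,"wy": 0,"wz": 0},
  {"tx": -3.52,"ty": -0.99,"tz": 0,"wx": 0,"wy": 0,"wz": 0},
  {"tx": -3.52,"ty": -0.99,"tz": 0,"wx": 0,"wy": 0,"wz": 0},
  {"tx": -3.52,"ty": -0.99,"tz": 0,"wx": 0,"wy": 0,"wz": 0},
  {"tx": -3.52,"ty": -0.99,"tz": 0,"wx": 0,"wy": 0,"wz": 0},
  {"tx": -3.52,"ty": -0.99,"tz": 0,"wx": 0,"wy": 0,"wz": 0},
  {"tx": -3.52,"ty": -0.99,"tz": 0,"wx": 0,"wy": 0,"wz": 0},
  {"tx": 0,"ty": 0,"tz": 1,"wx": 0,"wy": 0,"wz": 0},
  {"tx": 0,"ty": 0,"tz": 1,"wx": 0,"wy": 0,"wz": 0},
], gripper=6)

```text
time_s: 29.97
ee_pos: [436.3, -315.3, 20.7]
ee_rot: [179.9, 0.0, 89.8]
force: [-0.1, -0.1, -0.9]
gripper_width: 60.2
gripper_force: 0.0
```

Emit:
move_arm([
  {"tx": 0,"ty": 0,"tz": 0,"wx": 0,"wy": 0,"wz": 0},
  {"tx": 0,"ty": 0,"tz": 0,"wx": 0,"wy": 0,"wz": 0},
  {"tx": 0,"ty": 0,"tz": 0,"wx": 0,"wy": 0,"wz": 0},
])

```text
time_s: 30.22
ee_pos: [436.4, -312.6, 20.8]
ee_rot: [-180.0, -0.0, 90.1]
force: [1.0, 0.4, 0.3]
gripper_width: 60.3
gripper_force: 0.0
```

```bash
python3 -c "
from h import *
wr('blue')
go((435.4,-313.8,-23.5))"
```

```text
tcp [ 436.6 -312.9   21.1]
blue (np.float64(253.3), np.float64(213.9), 1990, 50, 50) pos [ 435.1 -313.4] off [-1.5 -0.6]
t 30.27 pos [ 436.6 -312.9   21.1] rot [179.99  -0.    90.12] w 60.4 -> t cm [-0.09 -0.12  4.46]
```

Emit:
move_arm([
  {"tx": -0.05,"ty": -0.13,"tz": 1.5,"wx": 0,"wy": 0,"wz": 0},
  {"tx": 0,"ty": 0,"tz": 1.5,"wx": 0,"wy": 0,"wz": 0},
  {"tx": 0,"ty": 0,"tz": 1,"wx": 0,"wy": 0,"wz": 0},
  {"tx": 0,"ty": 0,"tz": 0.45,"wx": 0,"wy": 0,"wz": 0},
  {"tx": 0,"ty": 0,"tz": 0,"wx": 0,"wy": 0,"wz": 0},
  {"tx": 0,"ty": 0,"tz": 0,"wx": 0,"wy": 0,"wz": 0},
  {"tx": 0,"ty": 0,"tz": 0,"wx": 0,"wy": 0,"wz": 0},
])

```text
time_s: 30.85
ee_pos: [435.3, -314.8, -22.9]
ee_rot: [179.9, 0.1, 90.0]
force: [-0.2, 0.0, 0.6]
gripper_width: 60.1
gripper_force: 0.0
```

Emit:
move_arm([
  {"tx": 0,"ty": 0,"tz": 0,"wx": 0,"wy": 0,"wz": 0},
  {"tx": 0,"ty": 0,"tz": 0,"wx": 0,"wy": 0,"wz": 0},
  {"tx": 0,"ty": 0,"tz": 0,"wx": 0,"wy": 0,"wz": 0},
  {"tx": 0,"ty": 0,"tz": 0,"wx": 0,"wy": 0,"wz": 0},
  {"tx": 0,"ty": 0,"tz": 0,"wx": 0,"wy": 0,"wz": 0},
  {"tx": 0,"ty": 0,"tz": 0,"wx": 0,"wy": 0,"wz": 0},
], gripper=3, force=15)

```text
time_s: 31.35
ee_pos: [434.8, -314.8, -23.2]
ee_rot: [180.0, 0.0, 90.0]
force: [-0.6, 0.1, 3.1]
gripper_width: 39.1
gripper_force: 15.0
```

Emit:
move_arm([
  {"tx": 0,"ty": 0,"tz": -3,"wx": 0,"wy": 0,"wz": 0},
  {"tx": 0,"ty": 0,"tz": -3,"wx": 0,"wy": 0,"wz": 0},
  {"tx": 3.73,"ty": 0.39,"tz": 0,"wx": 0,"wy": 0,"wz": 0},
  {"tx": 3.73,"ty": 0.39,"tz": 0,"wx": 0,"wy": 0,"wz": 0},
  {"tx": 3.73,"ty": 0.39,"tz": 0,"wx": 0,"wy": 0,"wz": 0},
  {"tx": 3.73,"ty": 0.39,"tz": 0,"wx": 0,"wy": 0,"wz": 0},
  {"tx": 3.73,"ty": 0.39,"tz": 0,"wx": 0,"wy": 0,"wz": 0},
  {"tx": 3.73,"ty": 0.39,"tz": 0,"wx": 0,"wy": 0,"wz": 0},
  {"tx": 3.73,"ty": 0.39,"tz": 0,"wx": 0,"wy": 0,"wz": 0},
  {"tx": 3.73,"ty": 0.39,"tz": 0,"wx": 0,"wy": 0,"wz": 0},
  {"tx": 3.73,"ty": 0.39,"tz": 0,"wx": 0,"wy": 0,"wz": 0},
  {"tx": 3.73,"ty": 0.39,"tz": 0,"wx": 0,"wy": 0,"wz": 0},
])

```text
time_s: 32.35
ee_pos: [473.4, 60.2, 36.4]
ee_rot: [-180.0, 0.0, 90.0]
force: [1.1, -0.3, 0.2]
gripper_width: 38.8
gripper_force: 15.0
```

Emit:
move_arm([
  {"tx": 3.73,"ty": 0.43,"tz": 0,"wx": 0,"wy": 0,"wz": 0},
  {"tx": 0,"ty": 0,"tz": 1,"wx": 0,"wy": 0,"wz": 0},
  {"tx": 0,"ty": 0,"tz": 1.5,"wx": 0,"wy": 0,"wz": 0},
  {"tx": 0,"ty": 0,"tz": 1,"wx": 0,"wy": 0,"wz": 0},
  {"tx": 0,"ty": 0,"tz": 0,"wx": 0,"wy": 0,"wz": 0},
  {"tx": 0,"ty": 0,"tz": 0,"wx": 0,"wy": 0,"wz": 0},
  {"tx": 0,"ty": 0,"tz": 0,"wx": 0,"wy": 0,"wz": 0},
  {"tx": 0,"ty": 0,"tz": 0,"wx": 0,"wy": 0,"wz": 0},
])

```text
time_s: 33.02
ee_pos: [478.6, 95.6, 2.1]
ee_rot: [179.9, -0.0, 90.0]
force: [-0.6, 0.4, -0.4]
gripper_width: 38.7
gripper_force: 15.0
```

```bash
python3 -c "
from h import *
held('blue')
go((478.1,95.2,-13.5))"
```

```text
held off y 1.8
t 33.07 pos [478.6  95.6   2.1] rot [ 1.7991e+02 -1.0000e-02  8.9970e+01] w 38.9 -> t cm [-0.04 -0.05  1.56]
```

Emit:
move_arm([
  {"tx": -0.07,"ty": 0,"tz": 0.8,"wx": 0,"wy": 0,"wz": 0},
  {"tx": 0,"ty": 0,"tz": 0.5,"wx": 0,"wy": 0,"wz": 0},
  {"tx": 0,"ty": 0,"tz": 0.25,"wx": 0,"wy": 0,"wz": 0},
  {"tx": 0,"ty": 0,"tz": 0,"wx": 0,"wy": 0,"wz": 0},
  {"tx": 0,"ty": 0,"tz": 0,"wx": 0,"wy": 0,"wz": 0},
  {"tx": 0,"ty": 0,"tz": 0,"wx": 0,"wy": 0,"wz": 0},
])

```text
time_s: 33.57
ee_pos: [477.9, 95.0, -14.3]
ee_rot: [-180.0, 0.0, 90.0]
force: [0.1, 0.1, -0.3]
gripper_width: 39.2
gripper_force: 15.0
```

Emit:
move_arm([
  {"tx": 0,"ty": 0,"tz": 0,"wx": 0,"wy": 0,"wz": 0},
  {"tx": 0,"ty": 0,"tz": 0,"wx": 0,"wy": 0,"wz": 0},
  {"tx": 0,"ty": 0,"tz": 0,"wx": 0,"wy": 0,"wz": 0},
  {"tx": 0,"ty": 0,"tz": -0.5,"wx": 0,"wy": 0,"wz": 0},
  {"tx": 0,"ty": 0,"tz": -2,"wx": 0,"wy": 0,"wz": 0},
  {"tx": 0,"ty": 0,"tz": -3,"wx": 0,"wy": 0,"wz": 0},
  {"tx": -2,"ty": 0,"tz": 0,"wx": 0,"wy": 0,"wz": 0},
  {"tx": -2,"ty": 0,"tz": 0,"wx": 0,"wy": 0,"wz": 0},
  {"tx": 0,"ty": 0,"tz": 0,"wx": 0,"wy": 0,"wz": 0},
  {"tx": 0,"ty": 0,"tz": 0,"wx": 0,"wy": 0,"wz": 0},
], gripper=4.7)

```text
time_s: 34.4
ee_pos: [478.0, 54.7, 41.3]
ee_rot: [180.0, -0.0, 89.9]
force: [-0.0, 0.3, -0.3]
gripper_width: 47.1
gripper_force: 0.0
```

```bash
python3 -c "
from h import *
wr('blue',14);wr('orange',14);cakes();go((526,-404.2,20))"
```

```text
tcp [477.9  55.1  41.1]
blue (np.float64(224.5), np.float64(113.8), 2111, 64, 203) pos [455.6 126.7] off [-22.3  71.6]
blue (np.float64(255.0), np.float64(155.6), 2072, 51, 52) pos [478.1  95.8] off [ 0.1 40.7]
tcp [477.9  55.4  41. ]
orange (np.float64(327.8), np.float64(177.9), 2000, 51, 51) pos [534.7  78.9] off [56.8 23.5]
{'red': [[641.8, -225.2]], 'orange': [], 'green': [], 'blue': [], 'violet': [[525.9, -406.2]]}
t 34.6 pos [477.9  55.7  40.8] rot [-1.7998e+02 -1.0000e-02  9.0030e+01] w 47.1 -> t cm [-45.99   4.78   2.07]
```

Blue seated. On to violet: 12 rows of −3.83, 0.4.

Emit:
move_arm([
  {"tx": -3.83,"ty": 0.4,"tz": 0,"wx": 0,"wy": 0,"wz": 0},
  {"tx": -3.83,"ty": 0.4,"tz": 0,"wx": 0,"wy": 0,"wz": 0},
  {"tx": -3.83,"ty": 0.4,"tz": 0,"wx": 0,"wy": 0,"wz": 0},
  {"tx": -3.83,"ty": 0.4,"tz": 0,"wx": 0,"wy": 0,"wz": 0},
  {"tx": -3.83,"ty": 0.4,"tz": 0,"wx": 0,"wy": 0,"wz": 0},
  {"tx": -3.83,"ty": 0.4,"tz": 0,"wx": 0,"wy": 0,"wz": 0},
  {"tx": -3.83,"ty": 0.4,"tz": 0,"wx": 0,"wy": 0,"wz": 0},
  {"tx": -3.83,"ty": 0.4,"tz": 0,"wx": 0,"wy": 0,"wz": 0},
  {"tx": -3.83,"ty": 0.4,"tz": 0,"wx": 0,"wy": 0,"wz": 0},
  {"tx": -3.83,"ty": 0.4,"tz": 0,"wx": 0,"wy": 0,"wz": 0},
  {"tx": -3.83,"ty": 0.4,"tz": 0,"wx": 0,"wy": 0,"wz": 0},
  {"tx": -3.83,"ty": 0.4,"tz": 0,"wx": 0,"wy": 0,"wz": 0},
], gripper=6)

```text
time_s: 35.6
ee_pos: [526.3, -405.7, 40.5]
ee_rot: [-180.0, -0.0, 90.0]
force: [0.4, 0.4, 0.2]
gripper_width: 59.5
gripper_force: 0.0
```

Emit:
move_arm([
  {"tx": 0,"ty": 0,"tz": 1,"wx": 0,"wy": 0,"wz": 0},
  {"tx": 0,"ty": 0,"tz": 1,"wx": 0,"wy": 0,"wz": 0},
  {"tx": 0,"ty": 0,"tz": 0,"wx": 0,"wy": 0,"wz": 0},
  {"tx": 0,"ty": 0,"tz": 0,"wx": 0,"wy": 0,"wz": 0},
  {"tx": 0,"ty": 0,"tz": 0,"wx": 0,"wy": 0,"wz": 0},
])

```text
time_s: 36.02
ee_pos: [526.1, -402.9, 20.9]
ee_rot: [-180.0, -0.0, 90.1]
force: [-0.1, 0.1, 1.2]
gripper_width: 59.9
gripper_force: 0.0
```

```bash
python3 -c "
from h import *
wr('violet')
go((526,-404.2,-23.5))"
```

```text
tcp [ 526.4 -403.2   21.4]
violet (np.float64(254.7), np.float64(214.1), 1885, 49, 49) pos [ 525.9 -404. ] off [-0.5 -0.7]
t 36.07 pos [ 526.4 -403.2   21.4] rot [179.99   0.    90.1 ] w 59.9 -> t cm [-0.1  -0.04  4.49]
```

Emit:
move_arm([
  {"tx": 0,"ty": 0,"tz": 1.5,"wx": 0,"wy": 0,"wz": 0},
  {"tx": 0,"ty": 0,"tz": 1.5,"wx": 0,"wy": 0,"wz": 0},
  {"tx": 0,"ty": 0,"tz": 1,"wx": 0,"wy": 0,"wz": 0},
  {"tx": 0,"ty": 0,"tz": 0.45,"wx": 0,"wy": 0,"wz": 0},
  {"tx": 0,"ty": 0,"tz": 0,"wx": 0,"wy": 0,"wz": 0},
  {"tx": 0,"ty": 0,"tz": 0,"wx": 0,"wy": 0,"wz": 0},
  {"tx": 0,"ty": 0,"tz": 0,"wx": 0,"wy": 0,"wz": 0},
])

```text
time_s: 36.65
ee_pos: [526.6, -404.9, -22.6]
ee_rot: [179.9, 0.1, 90.0]
force: [-0.7, 0.0, 0.1]
gripper_width: 60.2
gripper_force: 0.0
```

Emit:
move_arm([
  {"tx": 0,"ty": 0,"tz": 0,"wx": 0,"wy": 0,"wz": 0},
  {"tx": 0,"ty": 0,"tz": 0,"wx": 0,"wy": 0,"wz": 0},
  {"tx": 0,"ty": 0,"tz": 0,"wx": 0,"wy": 0,"wz": 0},
  {"tx": 0,"ty": 0,"tz": 0,"wx": 0,"wy": 0,"wz": 0},
  {"tx": 0,"ty": 0,"tz": 0,"wx": 0,"wy": 0,"wz": 0},
  {"tx": 0,"ty": 0,"tz": 0,"wx": 0,"wy": 0,"wz": 0},
], gripper=3, force=15)

```text
time_s: 37.15
ee_pos: [526.1, -404.7, -23.1]
ee_rot: [180.0, 0.0, 90.0]
force: [0.1, 0.7, 2.5]
gripper_width: 39.0
gripper_force: 15.0
```

Emit:
move_arm([
  {"tx": 0,"ty": 0,"tz": -3,"wx": 0,"wy": 0,"wz": 0},
  {"tx": 0,"ty": 0,"tz": -3,"wx": 0,"wy": 0,"wz": 0},
  {"tx": 3.72,"ty": -0.2,"tz": 0,"wx": 0,"wy": 0,"wz": 0},
  {"tx": 3.72,"ty": -0.2,"tz": 0,"wx": 0,"wy": 0,"wz": 0},
  {"tx": 3.72,"ty": -0.2,"tz": 0,"wx": 0,"wy": 0,"wz": 0},
  {"tx": 3.72,"ty": -0.2,"tz": 0,"wx": 0,"wy": 0,"wz": 0},
  {"tx": 3.72,"ty": -0.2,"tz": 0,"wx": 0,"wy": 0,"wz": 0},
  {"tx": 3.72,"ty": -0.2,"tz": 0,"wx": 0,"wy": 0,"wz": 0},
  {"tx": 3.72,"ty": -0.2,"tz": 0,"wx": 0,"wy": 0,"wz": 0},
  {"tx": 3.72,"ty": -0.2,"tz": 0,"wx": 0,"wy": 0,"wz": 0},
  {"tx": 3.72,"ty": -0.2,"tz": 0,"wx": 0,"wy": 0,"wz": 0},
  {"tx": 3.72,"ty": -0.2,"tz": 0,"wx": 0,"wy": 0,"wz": 0},
])

```text
time_s: 38.15
ee_pos: [505.5, -30.9, 36.5]
ee_rot: [180.0, 0.0, 90.0]
force: [1.0, -1.0, -0.2]
gripper_width: 38.8
gripper_force: 15.0
```

Emit:
move_arm([
  {"tx": 3.72,"ty": -0.2,"tz": 0,"wx": 0,"wy": 0,"wz": 0},
  {"tx": 3.72,"ty": -0.2,"tz": 0,"wx": 0,"wy": 0,"wz": 0},
  {"tx": 3.72,"ty": -0.2,"tz": 0,"wx": 0,"wy": 0,"wz": 0},
  {"tx": 3.72,"ty": -0.2,"tz": 0,"wx": 0,"wy": 0,"wz": 0},
  {"tx": 3.7,"ty": -0.2,"tz": 0,"wx": 0,"wy": 0,"wz": 0},
  {"tx": 0,"ty": 0,"tz": 1,"wx": 0,"wy": 0,"wz": 0},
  {"tx": 0,"ty": 0,"tz": 1.5,"wx": 0,"wy": 0,"wz": 0},
  {"tx": 0,"ty": 0,"tz": 1,"wx": 0,"wy": 0,"wz": 0},
  {"tx": 0,"ty": 0,"tz": 0,"wx": 0,"wy": 0,"wz": 0},
  {"tx": 0,"ty": 0,"tz": 0,"wx": 0,"wy": 0,"wz": 0},
  {"tx": 0,"ty": 0,"tz": 0,"wx": 0,"wy": 0,"wz": 0},
  {"tx": 0,"ty": 0,"tz": 0,"wx": 0,"wy": 0,"wz": 0},
])

```text
time_s: 39.15
ee_pos: [496.7, 152.8, 2.0]
ee_rot: [179.9, -0.0, 89.9]
force: [0.8, -0.0, -0.3]
gripper_width: 38.9
gripper_force: 15.0
```

```bash
python3 -c "
from h import *
held('violet')
go((495.8,153,-13.5))"
```

```text
held off y 0.8
t 39.2 pos [496.6 152.9   2.1] rot [ 1.7992e+02 -2.0000e-02  8.9950e+01] w 38.6 -> t cm [ 0.01 -0.09  1.56]
```

Emit:
move_arm([
  {"tx": 0,"ty": -0.07,"tz": 0.8,"wx": 0,"wy": 0,"wz": 0},
  {"tx": 0,"ty": 0,"tz": 0.5,"wx": 0,"wy": 0,"wz": 0},
  {"tx": 0,"ty": 0,"tz": 0.25,"wx": 0,"wy": 0,"wz": 0},
  {"tx": 0,"ty": 0,"tz": 0,"wx": 0,"wy": 0,"wz": 0},
  {"tx": 0,"ty": 0,"tz": 0,"wx": 0,"wy": 0,"wz": 0},
  {"tx": 0,"ty": 0,"tz": 0,"wx": 0,"wy": 0,"wz": 0},
])

```text
time_s: 39.7
ee_pos: [495.2, 153.2, -14.3]
ee_rot: [-180.0, 0.0, 90.0]
force: [0.2, 0.3, 0.3]
gripper_width: 38.8
gripper_force: 15.0
```

Emit:
move_arm([
  {"tx": 0,"ty": 0,"tz": 0,"wx": 0,"wy": 0,"wz": 0},
  {"tx": 0,"ty": 0,"tz": 0,"wx": 0,"wy": 0,"wz": 0},
  {"tx": 0,"ty": 0,"tz": 0,"wx": 0,"wy": 0,"wz": 0},
  {"tx": 0,"ty": 0,"tz": -0.5,"wx": 0,"wy": 0,"wz": 0},
  {"tx": 0,"ty": 0,"tz": -2,"wx": 0,"wy": 0,"wz": 0},
  {"tx": 0,"ty": 0,"tz": -3,"wx": 0,"wy": 0,"wz": 0},
  {"tx": -2,"ty": 0,"tz": 0,"wx": 0,"wy": 0,"wz": 0},
  {"tx": -2,"ty": 0,"tz": 0,"wx": 0,"wy": 0,"wz": 0},
  {"tx": 0,"ty": 0,"tz": 0,"wx": 0,"wy": 0,"wz": 0},
  {"tx": 0,"ty": 0,"tz": 0,"wx": 0,"wy": 0,"wz": 0},
], gripper=4.7)

```text
time_s: 40.53
ee_pos: [495.4, 112.8, 41.4]
ee_rot: [180.0, -0.0, 89.9]
force: [0.3, 0.4, 0.1]
gripper_width: 46.7
gripper_force: 0.0
```

```bash
python3 -c "
from h import *
wr('violet',14);wr('orange',14);cakes();go((642,-223,40))"
```

```text
tcp [495.3 113.4  41.2]
violet (np.float64(255.1), np.float64(156.4), 1958, 49, 51) pos [495.5 153.4] off [ 0.1 40. ]
tcp [495.3 113.7  41. ]
{'red': [[641.8, -225.2]], 'orange': [], 'green': [], 'blue': [], 'violet': []}
t 40.73 pos [495.2 113.9  40.8] rot [-1.7999e+02 -1.0000e-02  9.0030e+01] w 46.9 -> t cm [-33.7   14.66   0.07]
```

Emit:
move_arm([
  {"tx": 0,"ty": 0,"tz": 0,"wx": 0,"wy": 0,"wz": 0.1208},
  {"tx": 0,"ty": 0,"tz": 0,"wx": 0,"wy": 0,"wz": 0.1208},
  {"tx": 0,"ty": 0,"tz": 0,"wx": 0,"wy": 0,"wz": 0.1208},
  {"tx": 0,"ty": 0,"tz": 0,"wx": 0,"wy": 0,"wz": 0.1208},
  {"tx": 0,"ty": 0,"tz": 0,"wx": 0,"wy": 0,"wz": 0.1208},
  {"tx": 0,"ty": 0,"tz": 0,"wx": 0,"wy": 0,"wz": 0.1208},
  {"tx": 0,"ty": 0,"tz": 0,"wx": 0,"wy": 0,"wz": 0.1208},
  {"tx": 0,"ty": 0,"tz": 0,"wx": 0,"wy": 0,"wz": 0.1208},
  {"tx": 0,"ty": 0,"tz": 0,"wx": 0,"wy": 0,"wz": 0.1208},
  {"tx": 0,"ty": 0,"tz": 0,"wx": 0,"wy": 0,"wz": 0.1208},
  {"tx": 0,"ty": 0,"tz": 0,"wx": 0,"wy": 0,"wz": 0.1208},
  {"tx": 0,"ty": 0,"tz": 0,"wx": 0,"wy": 0,"wz": 0.1208},
], gripper=6)

```text
time_s: 41.73
ee_pos: [495.2, 113.9, 40.7]
ee_rot: [180.0, 0.0, 6.7]
force: [0.0, 1.1, 0.3]
gripper_width: 60.1
gripper_force: 0.0
```

Emit:
move_arm([
  {"tx": 0,"ty": 0,"tz": 0,"wx": 0,"wy": 0,"wz": 0.1208},
  {"tx": 1.47,"ty": 3.37,"tz": 0,"wx": 0,"wy": 0,"wz": 0},
  {"tx": 1.47,"ty": 3.37,"tz": 0,"wx": 0,"wy": 0,"wz": 0},
  {"tx": 1.47,"ty": 3.37,"tz": 0,"wx": 0,"wy": 0,"wz": 0},
  {"tx": 1.47,"ty": 3.37,"tz": 0,"wx": 0,"wy": 0,"wz": 0},
  {"tx": 1.47,"ty": 3.37,"tz": 0,"wx": 0,"wy": 0,"wz": 0},
  {"tx": 1.47,"ty": 3.37,"tz": 0,"wx": 0,"wy": 0,"wz": 0},
  {"tx": 1.47,"ty": 3.37,"tz": 0,"wx": 0,"wy": 0,"wz": 0},
  {"tx": 1.47,"ty": 3.37,"tz": 0,"wx": 0,"wy": 0,"wz": 0},
  {"tx": 1.47,"ty": 3.37,"tz": 0,"wx": 0,"wy": 0,"wz": 0},
  {"tx": 0,"ty": 0,"tz": 0,"wx": 0,"wy": 0,"wz": 0},
  {"tx": 0,"ty": 0,"tz": 0,"wx": 0,"wy": 0,"wz": 0},
])

```text
time_s: 42.73
ee_pos: [628.2, -191.0, 40.1]
ee_rot: [-180.0, 0.0, -0.1]
force: [-0.5, 0.2, -0.3]
gripper_width: 59.7
gripper_force: 0.0
```

```bash
python3 -c "
from h import *
go((642,-223,40))
f=grab_frame('wrist'); print(onz(f,255,195,8))
for n in ('red',): wr(n)"
```

```text
t 42.73 pos [ 628.2 -191.    40.1] rot [-1.7998e+02  3.0000e-02 -9.0000e-02] w 59.7 -> t cm [1.39 3.19 0.01]
[ 638.07199852 -191.64913138    8.        ]
tcp [ 627.1 -188.8   40.3]
red (np.float64(296.0), np.float64(188.0), 1761, 47, 47) pos [ 643.1 -223.1] off [ 16.  -34.3]
```

Emit:
move_arm([
  {"tx": 1.5,"ty": 3.37,"tz": 0,"wx": 0,"wy": 0,"wz": 0},
  {"tx": 0,"ty": 0,"tz": 1,"wx": 0,"wy": 0,"wz": 0},
  {"tx": 0,"ty": 0,"tz": 1,"wx": 0,"wy": 0,"wz": 0},
  {"tx": 0,"ty": 0,"tz": 0,"wx": 0,"wy": 0,"wz": 0},
  {"tx": 0,"ty": 0,"tz": 0,"wx": 0,"wy": 0,"wz": 0},
  {"tx": 0,"ty": 0,"tz": 0,"wx": 0,"wy": 0,"wz": 0},
])

```text
time_s: 43.33
ee_pos: [642.3, -222.3, 20.9]
ee_rot: [-180.0, 0.0, 0.1]
force: [0.3, 0.4, 0.5]
gripper_width: 60.5
gripper_force: 0.0
```

```bash
python3 -c "
from h import *
wr('red');go((643,-223.1,-23.5))"
```

```text
tcp [ 642.7 -222.7   21.3]
red (np.float64(255.5), np.float64(213.1), 1963, 50, 49) pos [ 643.2 -223.3] off [ 0.5 -0.7]
t 43.38 pos [ 642.7 -222.7   21.3] rot [-1.8e+02 -1.0e-02  9.0e-02] w 59.4 -> t cm [0.03 0.04 4.48]
```

Emit:
move_arm([
  {"tx": 0,"ty": 0,"tz": 1.5,"wx": 0,"wy": 0,"wz": 0},
  {"tx": 0,"ty": 0,"tz": 1.5,"wx": 0,"wy": 0,"wz": 0},
  {"tx": 0,"ty": 0,"tz": 1,"wx": 0,"wy": 0,"wz": 0},
  {"tx": 0,"ty": 0,"tz": 0.45,"wx": 0,"wy": 0,"wz": 0},
  {"tx": 0,"ty": 0,"tz": 0,"wx": 0,"wy": 0,"wz": 0},
  {"tx": 0,"ty": 0,"tz": 0,"wx": 0,"wy": 0,"wz": 0},
  {"tx": 0,"ty": 0,"tz": 0,"wx": 0,"wy": 0,"wz": 0},
])

```text
time_s: 43.97
ee_pos: [643.4, -223.9, -22.6]
ee_rot: [180.0, -0.1, 0.0]
force: [0.2, -0.1, -0.9]
gripper_width: 60.0
gripper_force: 0.0
```

Emit:
move_arm([
  {"tx": 0,"ty": 0,"tz": 0,"wx": 0,"wy": 0,"wz": 0},
  {"tx": 0,"ty": 0,"tz": 0,"wx": 0,"wy": 0,"wz": 0},
  {"tx": 0,"ty": 0,"tz": 0,"wx": 0,"wy": 0,"wz": 0},
  {"tx": 0,"ty": 0,"tz": 0,"wx": 0,"wy": 0,"wz": 0},
  {"tx": 0,"ty": 0,"tz": 0,"wx": 0,"wy": 0,"wz": 0},
  {"tx": 0,"ty": 0,"tz": 0,"wx": 0,"wy": 0,"wz": 0},
], gripper=3, force=15)

```text
time_s: 44.47
ee_pos: [642.9, -223.8, -23.1]
ee_rot: [180.0, -0.0, 0.0]
force: [-0.1, -0.2, 2.8]
gripper_width: 38.9
gripper_force: 15.0
```

Emit:
move_arm([
  {"tx": 0,"ty": 0,"tz": -3,"wx": 0,"wy": 0,"wz": 0},
  {"tx": 0,"ty": 0,"tz": -3,"wx": 0,"wy": 0,"wz": 0},
  {"tx": -1.57,"ty": -3.07,"tz": 0,"wx": 0,"wy": 0,"wz": 0},
  {"tx": -1.57,"ty": -3.07,"tz": 0,"wx": 0,"wy": 0,"wz": 0},
  {"tx": -1.57,"ty": -3.07,"tz": 0,"wx": 0,"wy": 0,"wz": 0},
  {"tx": -1.57,"ty": -3.07,"tz": 0,"wx": 0,"wy": 0,"wz": 0},
  {"tx": -1.57,"ty": -3.07,"tz": 0,"wx": 0,"wy": 0,"wz": 0},
  {"tx": -1.57,"ty": -3.07,"tz": 0,"wx": 0,"wy": 0,"wz": 0},
  {"tx": -1.57,"ty": -3.07,"tz": 0,"wx": 0,"wy": 0,"wz": 0},
  {"tx": -1.57,"ty": -3.07,"tz": 0,"wx": 0,"wy": 0,"wz": 0},
])

```text
time_s: 45.3
ee_pos: [516.0, 23.1, 36.4]
ee_rot: [180.0, -0.0, -0.0]
force: [0.2, 0.9, 0.3]
gripper_width: 38.8
gripper_force: 15.0
```

Emit:
move_arm([
  {"tx": 0,"ty": 0,"tz": 0,"wx": 0,"wy": 0,"wz": -0.122},
  {"tx": 0,"ty": 0,"tz": 0,"wx": 0,"wy": 0,"wz": -0.122},
  {"tx": 0,"ty": 0,"tz": 0,"wx": 0,"wy": 0,"wz": -0.122},
  {"tx": 0,"ty": 0,"tz": 0,"wx": 0,"wy": 0,"wz": -0.122},
  {"tx": 0,"ty": 0,"tz": 1,"wx": 0,"wy": 0,"wz": 0},
  {"tx": 0,"ty": 0,"tz": 1,"wx": 0,"wy": 0,"wz": 0},
  {"tx": 0,"ty": 0,"tz": 0,"wx": 0,"wy": 0,"wz": 0},
  {"tx": 0,"ty": 0,"tz": 0,"wx": 0,"wy": 0,"wz": 0},
  {"tx": 0,"ty": 0,"tz": 0,"wx": 0,"wy": 0,"wz": 0},
])

```text
time_s: 46.05
ee_pos: [516.9, 21.8, 16.0]
ee_rot: [-180.0, 0.0, 27.9]
force: [0.3, 0.1, 0.2]
gripper_width: 39.1
gripper_force: 15.0
```

```bash
python3 -c "
from h import *
f=grab_frame('wrist');save(f,'w10.png')
for p in ((517.6,21.4),(535.4,78.7),(553.2,136)): print(np.round(np.array(proj(f,(*p,12)))*1.5))
go((517.4,21.4,-13.5));wr('orange',14);wr('green',14)"
```

```text
[383. 325.]
[290. 237.]
[187. 139.]
t 46.1 pos [517.1  21.8  16.3] rot [1.800e+02 1.000e-02 2.792e+01] w 39.1 -> t cm [0.01 0.05 2.98]
tcp [517.2  21.8  16.5]
orange (np.float64(194.1), np.float64(158.4), 2613, 59, 58) pos [536.  78.] off [18.8 56.2]
tcp [517.3  21.8  16.6]
```

View pics/w10.png

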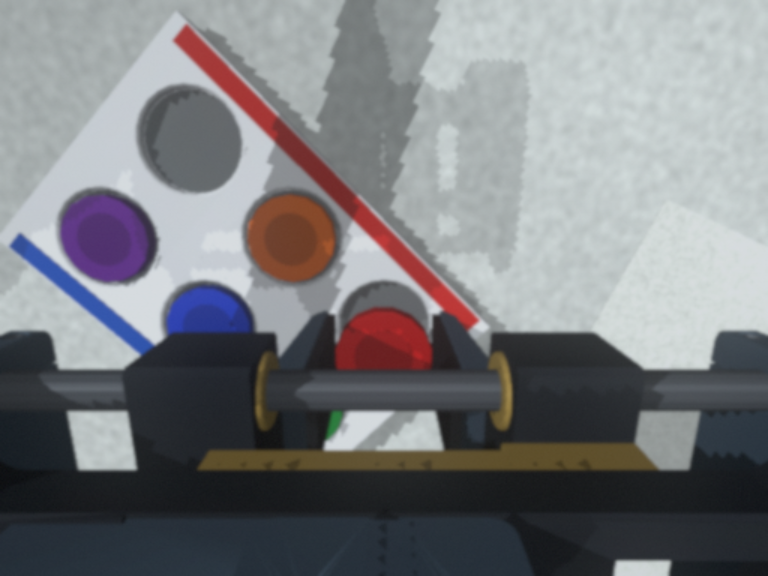

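The wrist view shows violet (107,236), blue (208,325) and orange (291,237) flat in their pockets. Red is held over warm2 (383,325), and warm0 stays empty at (190,138). Lowering red.

Emit:
move_arm([
  {"tx": 0,"ty": 0.08,"tz": 0.8,"wx": 0,"wy": 0,"wz": 0},
  {"tx": 0,"ty": 0,"tz": 1,"wx": 0,"wy": 0,"wz": 0},
  {"tx": 0,"ty": 0,"tz": 0.6,"wx": 0,"wy": 0,"wz": 0},
  {"tx": 0,"ty": 0,"tz": 0.3,"wx": 0,"wy": 0,"wz": 0},
  {"tx": 0,"ty": 0,"tz": 0.25,"wx": 0,"wy": 0,"wz": 0},
  {"tx": 0,"ty": 0,"tz": 0,"wx": 0,"wy": 0,"wz": 0},
  {"tx": 0,"ty": 0,"tz": 0,"wx": 0,"wy": 0,"wz": 0},
  {"tx": 0,"ty": 0,"tz": 0,"wx": 0,"wy": 0,"wz": 0},
])

```text
time_s: 46.87
ee_pos: [517.6, 21.2, -12.9]
ee_rot: [180.0, -0.0, 28.0]
force: [-0.8, 0.5, -0.0]
gripper_width: 39.1
gripper_force: 15.0
```

Emit:
move_arm([
  {"tx": 0,"ty": 0,"tz": 0,"wx": 0,"wy": 0,"wz": 0},
  {"tx": 0,"ty": 0,"tz": 0,"wx": 0,"wy": 0,"wz": 0},
  {"tx": 0,"ty": 0,"tz": 0,"wx": 0,"wy": 0,"wz": 0},
  {"tx": 0,"ty": 0,"tz": -0.5,"wx": 0,"wy": 0,"wz": 0},
  {"tx": 0,"ty": 0,"tz": -2,"wx": 0,"wy": 0,"wz": 0},
  {"tx": 0,"ty": 0,"tz": -3,"wx": 0,"wy": 0,"wz": 0},
  {"tx": -3,"ty": 0,"tz": -2,"wx": 0,"wy": 0,"wz": 0},
  {"tx": -3,"ty": 0,"tz": -2,"wx": 0,"wy": 0,"wz": 0},
  {"tx": 0,"ty": 0,"tz": -2,"wx": 0,"wy": 0,"wz": 0},
  {"tx": 0,"ty": 0,"tz": 0,"wx": 0,"wy": 0,"wz": 0},
  {"tx": 0,"ty": 0,"tz": 0,"wx": 0,"wy": 0,"wz": 0},
], gripper=4.7)

```text
time_s: 47.78
ee_pos: [465.5, -7.1, 103.3]
ee_rot: [179.9, -0.2, 28.0]
force: [0.1, -0.6, 0.3]
gripper_width: 47.0
gripper_force: 0.0
```

```bash
python3 -c "
from h import *
for k in ('red','orange','blue','violet','green'): wr(k,15)
t=grab_frame('top');s=grab_frame('side')
print([b for b in blobs(t,'orange') if b[2]<120],[b for b in blobs(s,'orange')])
go((376.4,286.7,320))"
```

```text
tcp [464.9  -7.  102.1]
red (np.float64(236.2), np.float64(63.5), 1480, 130, 132) pos [562.   62.4] off [97.2 69.4]
red (np.float64(254.3), np.float64(130.7), 1350, 41, 42) pos [517.2  20.2] off [52.3 27.1]
tcp [464.4  -6.8 101.4]
orange (np.float64(208.7), np.float64(81.7), 1526, 43, 46) pos [535.4  77.6] off [71.  84.4]
tcp [464.2  -6.8 101. ]
blue (np.float64(137.4), np.float64(143.7), 1365, 141, 130) pos [452.5 113.5] off [-11.7 120.3]
blue (np.float64(166.5), np.float64(128.2), 1412, 42, 43) pos [478.9  94.8] off [ 14.7 101.6]
tcp [464.1  -6.8 100.8]
violet (np.float64(116.2), np.float64(80.4), 1481, 43, 45) pos [496.  152.1] off [ 32.  158.8]
tcp [464.1  -6.8 100.8]
green (np.float64(214.0), np.float64(174.0), 1139, 39, 38) pos [460.1  36. ] off [-4.  42.8]
[(np.float64(320.5), np.float64(122.5), 31, 13, 15), (np.float64(238.6), np.float64(128.5), 53, 11, 10), (np.float64(119.5), np.float64(286.8), 81, 13, 9), (np.float64(75.6), np.float64(336.3), 50, 6, 35)] [(np.float64(139.6), np.float64(112.4), 98, 8, 18), (np.float64(68.1), np.float64(155.9), 151, 66, 24), (np.float64(314.7), np.float64(190.5), 52, 10, 9), (np.float64(221.2), np.float64(204.9), 120, 13, 11), (np.float64(355.0), np.float64(221.1), 44, 17, 19), (np.float64(342.2), np.float64(357.0), 327, 9, 44)]
t 48.13 pos [464.1  -6.8 101. ] rot [-1.7995e+02  1.0000e-01  2.8010e+01] w 46.8 -> t cm [  6.   -30.05 -21.88]
```

Emit:
move_arm([
  {"tx": 0,"ty": 0,"tz": -2.5,"wx": 0,"wy": 0,"wz": -0.1202},
  {"tx": 0,"ty": 0,"tz": -2.5,"wx": 0,"wy": 0,"wz": -0.1202},
  {"tx": 0,"ty": 0,"tz": -2.5,"wx": 0,"wy": 0,"wz": -0.1202},
  {"tx": 0,"ty": 0,"tz": -2.5,"wx": 0,"wy": 0,"wz": -0.1202},
  {"tx": 0,"ty": 0,"tz": -2.5,"wx": 0,"wy": 0,"wz": -0.1202},
  {"tx": 0,"ty": 0,"tz": -2.5,"wx": 0,"wy": 0,"wz": -0.1202},
  {"tx": 0,"ty": 0,"tz": -2.5,"wx": 0,"wy": 0,"wz": -0.1202},
  {"tx": 0,"ty": 0,"tz": -2.5,"wx": 0,"wy": 0,"wz": -0.1202},
  {"tx": 0,"ty": 0,"tz": -2.5,"wx": 0,"wy": 0,"wz": -0.1202},
  {"tx": 0,"ty": 0,"tz": 0,"wx": 0,"wy": 0,"wz": 0},
  {"tx": 0,"ty": 0,"tz": 0,"wx": 0,"wy": 0,"wz": 0},
], gripper=6)

```text
time_s: 49.05
ee_pos: [465.1, -6.9, 327.5]
ee_rot: [179.9, 0.0, 89.9]
force: [0.8, 0.4, 0.3]
gripper_width: 60.5
gripper_force: 0.0
```

```bash
python3 -c "
from h import *
t=grab_frame('top');s=grab_frame('side')
a=[b for b in blobs(t,'orange') if abs(b[0]-119.5)<6 and abs(b[1]-287)<6];b=[b for b in blobs(s,'orange') if abs(b[0]-139.6)<6 and abs(b[1]-112)<6]
print(a,b,onz(t,*a[0][:2],262) if a else 0,onz(s,*b[0][:2],240))
go((377,287,320))"
```

```text
[(np.float64(119.6), np.float64(286.8), 83, 13, 9)] [(np.float64(139.6), np.float64(112.4), 99, 8, 18)] [380.84128712 275.90323272 262.        ] [377.44483874 283.00023085 240.        ]
t 49.15 pos [463.9  -6.9 325.5] rot [-179.85    0.     89.91] w 60.0 -> t cm [29.38 -8.73  0.57]
```

Emit:
move_arm([
  {"tx": 2.93,"ty": -0.87,"tz": 0,"wx": 0,"wy": 0,"wz": 0},
  {"tx": 2.93,"ty": -0.87,"tz": 0,"wx": 0,"wy": 0,"wz": 0},
  {"tx": 2.93,"ty": -0.87,"tz": 0,"wx": 0,"wy": 0,"wz": 0},
  {"tx": 2.93,"ty": -0.87,"tz": 0,"wx": 0,"wy": 0,"wz": 0},
  {"tx": 2.93,"ty": -0.87,"tz": 0,"wx": 0,"wy": 0,"wz": 0},
  {"tx": 2.93,"ty": -0.87,"tz": 0,"wx": 0,"wy": 0,"wz": 0},
  {"tx": 2.93,"ty": -0.87,"tz": 0,"wx": 0,"wy": 0,"wz": 0},
  {"tx": 2.93,"ty": -0.87,"tz": 0,"wx": 0,"wy": 0,"wz": 0},
  {"tx": 2.93,"ty": -0.87,"tz": 0,"wx": 0,"wy": 0,"wz": 0},
  {"tx": 2.93,"ty": -0.87,"tz": 0,"wx": 0,"wy": 0,"wz": 0},
  {"tx": 0,"ty": 0,"tz": 0,"wx": 0,"wy": 0,"wz": 0},
  {"tx": 0,"ty": 0,"tz": 0,"wx": 0,"wy": 0,"wz": 0},
])

```text
time_s: 50.15
ee_pos: [376.6, 286.7, 325.0]
ee_rot: [-179.8, 0.2, 90.1]
force: [-0.2, 0.1, 0.1]
gripper_width: 60.3
gripper_force: 0.0
```

Emit:
move_arm([
  {"tx": 0,"ty": 0,"tz": 3,"wx": 0,"wy": 0,"wz": 0},
  {"tx": 0,"ty": 0,"tz": 3,"wx": 0,"wy": 0,"wz": 0},
  {"tx": 0,"ty": 0,"tz": 3,"wx": 0,"wy": 0,"wz": 0},
  {"tx": 0,"ty": 0,"tz": 1.5,"wx": 0,"wy": 0,"wz": 0},
  {"tx": 0,"ty": 0,"tz": 1,"wx": 0,"wy": 0,"wz": 0},
  {"tx": 0,"ty": 0,"tz": 0,"wx": 0,"wy": 0,"wz": 0},
  {"tx": 0,"ty": 0,"tz": 0,"wx": 0,"wy": 0,"wz": 0},
])

```text
time_s: 50.73
ee_pos: [377.9, 285.5, 212.0]
ee_rot: [-180.0, 0.0, 89.9]
force: [-0.1, 0.3, -1.0]
gripper_width: 60.0
gripper_force: 0.0
```

Emit:
move_arm([
  {"tx": 0,"ty": 0,"tz": 0,"wx": 0,"wy": 0,"wz": 0},
  {"tx": 0,"ty": 0,"tz": 0,"wx": 0,"wy": 0,"wz": 0},
  {"tx": 0,"ty": 0,"tz": 0,"wx": 0,"wy": 0,"wz": 0},
  {"tx": 0,"ty": 0,"tz": 0,"wx": 0,"wy": 0,"wz": 0},
  {"tx": 0,"ty": 0,"tz": 0,"wx": 0,"wy": 0,"wz": 0},
  {"tx": 0,"ty": 0,"tz": 0,"wx": 0,"wy": 0,"wz": 0},
  {"tx": 0,"ty": 0,"tz": 0,"wx": 0,"wy": 0,"wz": 0},
  {"tx": 0,"ty": 0,"tz": 0,"wx": 0,"wy": 0,"wz": 0},
  {"tx": 0,"ty": 0,"tz": 0,"wx": 0,"wy": 0,"wz": 0},
], gripper=0.5, force=10)

```text
time_s: 51.48
ee_pos: [376.6, 285.9, 212.0]
ee_rot: [-179.9, 0.0, 90.0]
force: [-3.4, -1.0, 3.5]
gripper_width: 17.4
gripper_force: 10.0
```

```bash
python3 -c "
import numpy as np
h=np.array([708,363.5]);p=np.array([376.6,285.9]);d=p-h;R=np.hypot(*d);print(R)
a0=np.arctan2(d[1],d[0]);a1=np.arctan2(87.3-363.5,506.8-708);A=np.linspace(a0,a1,16);q=h+R*np.c_[np.cos(A),np.sin(A)];print(A[-1]-A[0],q[-1]);print(np.round(np.diff(q,axis=0)[:,::-1]/10,2).tolist())"
```

```text
340.3640991644095
0.7112114927042374 [507.59432103  88.39041486]
[[-1.56, 0.41], [-1.54, 0.48], [-1.52, 0.55], [-1.49, 0.62], [-1.46, 0.69], [-1.42, 0.76], [-1.39, 0.83], [-1.34, 0.89], [-1.3, 0.95], [-1.25, 1.02], [-1.2, 1.07], [-1.15, 1.13], [-1.1, 1.18], [-1.04, 1.23], [-0.98, 1.28]]
```

Emit:
move_arm([
  {"tx": -1.56,"ty": 0.41,"tz": 0,"wx": 0,"wy": 0,"wz": 0},
  {"tx": -1.54,"ty": 0.48,"tz": 0,"wx": 0,"wy": 0,"wz": 0},
  {"tx": -1.52,"ty": 0.55,"tz": 0,"wx": 0,"wy": 0,"wz": 0},
  {"tx": -1.49,"ty": 0.62,"tz": 0,"wx": 0,"wy": 0,"wz": 0},
  {"tx": -1.46,"ty": 0.69,"tz": 0,"wx": 0,"wy": 0,"wz": 0},
  {"tx": -1.42,"ty": 0.76,"tz": 0,"wx": 0,"wy": 0,"wz": 0},
  {"tx": -1.39,"ty": 0.83,"tz": 0,"wx": 0,"wy": 0,"wz": 0},
  {"tx": -1.34,"ty": 0.89,"tz": 0,"wx": 0,"wy": 0,"wz": 0},
  {"tx": -1.3,"ty": 0.95,"tz": 0,"wx": 0,"wy": 0,"wz": 0},
  {"tx": -1.25,"ty": 1.02,"tz": 0,"wx": 0,"wy": 0,"wz": 0},
])

```text
time_s: 52.32
ee_pos: [449.7, 142.4, 212.1]
ee_rot: [180.0, 0.0, 90.0]
force: [-1.3, 0.5, 1.4]
gripper_width: 17.8
gripper_force: 10.0
```

Emit:
move_arm([
  {"tx": -1.2,"ty": 1.07,"tz": 0,"wx": 0,"wy": 0,"wz": 0},
  {"tx": -1.15,"ty": 1.13,"tz": 0,"wx": 0,"wy": 0,"wz": 0},
  {"tx": -1.1,"ty": 1.18,"tz": 0,"wx": 0,"wy": 0,"wz": 0},
  {"tx": -1.04,"ty": 1.23,"tz": 0,"wx": 0,"wy": 0,"wz": 0},
  {"tx": -0.98,"ty": 1.28,"tz": 0,"wx": 0,"wy": 0,"wz": 0},
  {"tx": 0,"ty": 0,"tz": 0,"wx": 0,"wy": 0,"wz": 0},
  {"tx": 0,"ty": 0,"tz": 0,"wx": 0,"wy": 0,"wz": 0},
  {"tx": 0,"ty": 0,"tz": 0,"wx": 0,"wy": 0,"wz": 0},
  {"tx": 0,"ty": 0,"tz": 0,"wx": 0,"wy": 0,"wz": 0},
])

```text
time_s: 53.07
ee_pos: [508.9, 86.7, 212.0]
ee_rot: [-180.0, 0.2, 89.9]
force: [-3.5, -4.7, 3.1]
gripper_width: 17.4
gripper_force: 10.0
```

Emit:
move_arm([
  {"tx": 0.15,"ty": -0.12,"tz": 0,"wx": 0,"wy": 0,"wz": 0},
  {"tx": 0,"ty": 0,"tz": 0,"wx": 0,"wy": 0,"wz": 0},
  {"tx": 0,"ty": 0,"tz": 0,"wx": 0,"wy": 0,"wz": 0},
  {"tx": 0,"ty": 0,"tz": 0,"wx": 0,"wy": 0,"wz": 0},
  {"tx": 0,"ty": 0,"tz": 0,"wx": 0,"wy": 0,"wz": 0},
])

```text
time_s: 53.48
ee_pos: [507.0, 88.0, 212.0]
ee_rot: [-179.9, 0.2, 90.0]
force: [-3.5, -5.8, 3.5]
gripper_width: 17.9
gripper_force: 10.0
```

Emit:
move_arm([
  {"tx": 0,"ty": 0,"tz": 0,"wx": 0,"wy": 0,"wz": 0},
  {"tx": 0,"ty": 0,"tz": 0,"wx": 0,"wy": 0,"wz": 0},
  {"tx": 0,"ty": 0,"tz": 0,"wx": 0,"wy": 0,"wz": 0},
  {"tx": 0,"ty": 0,"tz": 0,"wx": 0,"wy": 0,"wz": 0},
  {"tx": 0,"ty": 0,"tz": 0,"wx": 0,"wy": 0,"wz": 0},
  {"tx": 0,"ty": 0,"tz": -2,"wx": 0,"wy": 0,"wz": 0},
  {"tx": 0,"ty": 0,"tz": -3,"wx": 0,"wy": 0,"wz": 0},
  {"tx": 0,"ty": 0,"tz": -3,"wx": 0,"wy": 0,"wz": 0},
  {"tx": 0,"ty": 0,"tz": -3,"wx": 0,"wy": 0,"wz": 0},
], gripper=5)

```text
time_s: 54.23
ee_pos: [507.1, 90.3, 323.1]
ee_rot: [-180.0, -0.0, 90.0]
force: [0.6, 1.1, 0.2]
gripper_width: 50.1
gripper_force: 0.0
```

Emit:
move_arm([
  {"tx": -4,"ty": 0,"tz": 0,"wx": 0,"wy": 0,"wz": 0},
  {"tx": -4,"ty": 0,"tz": 0,"wx": 0,"wy": 0,"wz": 0},
  {"tx": -4,"ty": 0,"tz": 0,"wx": 0,"wy": 0,"wz": 0},
  {"tx": -4,"ty": 0,"tz": 0,"wx": 0,"wy": 0,"wz": 0},
  {"tx": -4,"ty": 0,"tz": 0,"wx": 0,"wy": 0,"wz": 0},
  {"tx": -4,"ty": 0,"tz": 0,"wx": 0,"wy": 0,"wz": 0},
  {"tx": -4,"ty": 0,"tz": 0,"wx": 0,"wy": 0,"wz": 0},
  {"tx": -4,"ty": 0,"tz": 0,"wx": 0,"wy": 0,"wz": 0},
  {"tx": -4,"ty": 0,"tz": 0,"wx": 0,"wy": 0,"wz": 0},
  {"tx": -4,"ty": 0,"tz": 0,"wx": 0,"wy": 0,"wz": 0},
  {"tx": 0,"ty": 0,"tz": 0,"wx": 0,"wy": 0,"wz": 0},
  {"tx": 0,"ty": 0,"tz": 0,"wx": 0,"wy": 0,"wz": 0},
])

```text
time_s: 55.23
ee_pos: [506.7, -311.6, 320.9]
ee_rot: [-180.0, -0.1, 89.8]
force: [-1.2, 0.9, 0.6]
gripper_width: 50.2
gripper_force: 0.0
```

```bash
python3 -c "
from h import *
t=grab_frame('top');s=grab_frame('side')
a=[b for b in blobs(t,'orange') if b[2]<120];print([(b[:3],np.round(onz(t,b[0],b[1],264)[:2])) for b in a],[(b,np.round(onz(s,b[0],b[1],241)[:2])) for b in blobs(s,'orange')])
o=[cv2.resize(x,None,fx=2.8,fy=2.8,interpolation=cv2.INTER_CUBIC) for x in(t['color'][100:270,150:290],s['color'][100:270,160:300])]
cv2.imwrite('pics/fin.png',cv2.cvtColor(np.hstack(o),cv2.COLOR_RGB2BGR))"
```

```text
[((np.float64(320.2), np.float64(122.8), 33), array([ 762., -189.])), ((np.float64(238.9), np.float64(128.5), 56), array([748.,   2.])), ((np.float64(392.1), np.float64(180.0), 77), array([ 626., -355.])), ((np.float64(201.8), np.float64(230.9), 55), array([509.,  88.]))] [((np.float64(144.7), np.float64(1.8), 99, 27, 7), array([ 543., 1043.])), ((np.float64(69.4), np.float64(89.9), 386, 19, 37), array([207., 471.])), ((np.float64(139.3), np.float64(87.3), 45, 13, 7), array([401., 412.])), ((np.float64(204.5), np.float64(141.9), 110, 8, 19), array([507.,  90.])), ((np.float64(82.1), np.float64(151.3), 87, 37, 15), array([211., 163.])), ((np.float64(217.0), np.float64(205.6), 41, 7, 10), array([ 468., -140.])), ((np.float64(355.3), np.float64(220.7), 44, 17, 19), array([ 731., -290.])), ((np.float64(342.1), np.float64(356.7), 318, 9, 44), array([ 555., -550.]))]
```

View pics/fin.png

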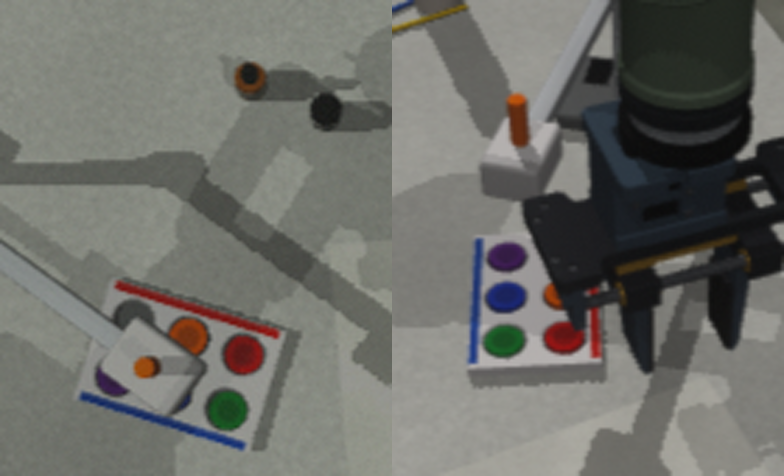

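The last picture shows all five cakes flat in their pockets: red and orange by the red stripe, green, blue and violet by the blue stripe. The camera handle is within about 1 mm of the best centred position its arm allows. Handing in.

```bash
python3 -c "
from workcell import env
print(env.job_done())"
```

```text
the job is handed in; nothing more can be done
None
```

The job is handed in, with no verdict returned: all five cakes present (no yellow) lie flat in pockets of their own in the correct rows, and the camera is back over the palette about 1 mm from the best centring its arm allows, and released.

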